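# Slide the blue plate over the tray's edge, pick it up and stand it in the plate stand

### The job

Push the blue plate along its drying tray, away from you, until its far end hangs well clear over the tray's far edge (about a third of its length), then grip it there and lift it off. Set its white-banded foot down in the slot of the plate stand with the plate leaning back on the two orange sloping rests, then straighten it up until it stands upright against the white backboard and let go. Do not drop the plate, and leave the petri dish, brass weight, tin, bottle and tape where they are.

Things in the scene. Friction and masses are not known exactly. Their poses are not given: they have to be found in the camera images.
- plate: flat rigid blue plate, 130 long (its x) x 60 wide (its y) x 6 mm thick (its z), about 120 g. Origin at the centre of its underside. A white band marks its foot, the -x end; two white dots its head, the +x end. At the start it lies flat on the tray between the rails, foot towards the robot. With 65 mm or more overhanging it would tip off the tray
- plate_foot (a point): middle of the end face at the plate's foot (-65 mm along plate x, mid thickness); axes as the plate's
- plate_head (a point): middle of the end face at the plate's head (+65 mm along plate x, mid thickness); axes as the plate's
- tray: fixed aluminium tray on four feet, 170 long (x, away from the robot) x 86 wide (y). Origin at bench height under its centre. Floor top at z = 45 mm. Along both sides runs a rail, y = 33 to 43 mm, top at z = 54, leaving a 66 mm channel open at both ends: between the rails the plate's sides cannot be gripped
- tray_far_edge (a point): middle of the tray floor's far edge (tray x = +85 mm, z = 45 mm); the near edge is at x = -85. Beyond it the air is free down to the bench, so a plate overhanging here can be gripped across its 60 mm width from above
- stand: fixed plate stand, base 150 x 104 x 10 mm (x from -45 to +105, y from -52 to +52); x points away from the robot. Origin at bench height below the foot of the backboard. The slot runs along y, floor at z = 10 mm, x = 0 to 10 mm at the floor, widening upwards as a V between backboard and rests, with end blocks at y = -41 and +41 (top z = 24 mm)
- backboard_top (a point): middle of the top of the white backboard's face (-8.5, 0, 95 mm in the stand's frame). The board, 70 mm wide, 6 thick, forms the robot side of the slot; its face rises from x = 0, z = 10 leaning 6 degrees towards the robot. A plate whose head is pushed from the far side past the vertical leans stably on it
- rests_top (a point): midway between the top ends of the two orange rests (67, 0, 58 mm in the stand's frame). The rests, 10 mm wide at y = -22 and +22, rise from x = 10, z = 10 away from the robot, 50 degrees from vertical, 75 mm long. A plate with its foot in the slot lies on them by itself, head up. To raise it, push its head up and over in an arc about the foot; a level push at the head can jam
- stand_slot (a point): middle of the slot's floor, 4 mm in stand x, z = 10 mm; axes as the stand's
- petri_dish: round clear petri dish with lid, 60 mm across, 15 mm high; origin at the centre of its underside; a bystander that must stay where it is (up to 30 mm of shift is tolerated)
- brass_weight: brass calibration weight, 25 mm across, 26 mm high; origin at the centre of its underside; a bystander that must stay where it is (up to 30 mm of shift is tolerated)
- seal_tin_2: round pale tin, 46 mm across, 20 mm high; origin at the centre of its underside; a bystander that must stay where it is (up to 30 mm of shift is tolerated)
- bottle_white: white bottle with an orange cap, 38 mm across, 74 mm high; origin at the centre of its underside; a bystander that must stay where it is (up to 30 mm of shift is tolerated)
- tape: roll of yellow tape lying flat, 65 mm across, 18 mm high; origin at the centre of its underside; a bystander that must stay where it is (up to 30 mm of shift is tolerated)
Not all that is in view belongs to the job. Leave any purple look-alike of the tray alone. Several things have the shape of the plate; the one meant has the colours described above.

How it is judged:
By the outcome, as a careful person would: the job done as asked, in the order asked, and still so for the second after the job is handed in, with the robot touching nothing.
It also fails if it takes over 72 s, if anything falls off the work surface, if the arm or the gripper's body presses on something with over 40 N, if the wrist force passes 120 N, or if a joint passes its speed limit or range.

### The arm

A 6-joint arm with a two-finger parallel gripper is mounted at the origin on a cart in front of the work surface, level with it; the furniture and walls round the work are solid. World frame = base frame: x ahead of the robot, y to its left, z up, the work surface at z = 0. Lengths are in m, angles in rad, forces in N, time in s.
With the tool pointing down it reaches from about 0.425 to 0.95 m from the base axis. Payload 14.7 kg.
Tool frame: the origin (TCP) lies midway between the tips of the shut fingers; the grasp point (between the pads) lies 19 mm behind it; z points along the fingers, y is the line along which they close (so a half turn about z gives the same grasp; the last joint's range is limited). The gripper opens to 85 mm and grips with 20 to 120 N. Pads are 22 mm wide; open, the fingers measure 114 mm over their backs; the gripper's body (76 mm by 85 mm) begins 54 mm behind the grasp point. The pads swing forward as they close: fully open they stand 13 mm farther back than shut.
Start: joints at [1.121, 0.48, 1.596, -0, 1.065, -0.047], TCP at [0.255, 0.598, 0.203] pointing down, gripper open.
Joint ranges: [-2.75, 2.75], [-0.82, 2.05], [0.23, 2.67], [-1.56, 4.7], [0.09, 2.69], [-2.92, 2.92]. Speed limits (rad/s): [1.89, 1.89, 2.39, 3.01, 3.01, 3.01].

### API

Orientations are given as a rotation vector (axis times angle).
In Python, from plant import * gives the robot as it stands.
- The arm moves only by the tool play_rows, never from a script. Its argument "deltas" is a list that holds one entry, the list of rows, each a list of 7 numbers: the turn, a rotation vector about the tool's x, y, z in degrees, then the shift along the tool's x, y, z in m, then the opening, from 0 (shut) to 1 (fully open). A call has exactly 8 rows; each row shifts and turns the commanded pose from where the row before left it, along the tool's axes as they then stand; what a row does not reach is not made up. A row lasts 1/10 s, in which the tool goes at most 50 mm and 8.59 degrees, less where a joint would pass 70% of its speed; a pose out of reach is approached as far as the arm can. A call with a gripper value outside its range is refused whole. The fingers move at their own pace and stop on an object; "grip_force" is the grip in N (left out, the last holds). Time passes only in rows, so rows that do not move let the fingers close, or fill a call up. It gives the time, the measured TCP pose, the force, the opening and the grip force at its end, in the units of the state.
- get_state(): the state, without advancing time (a new reading comes with each control period).
- read_camera(name): name is "scene" or "top"; returns a dict with "image" (420x560x3 uint8, red, green, blue), "mtx" (3x3 intrinsics, pixels), "k1" (the pictures are not rectified: a ray, as slopes to the right and down, at radius r is drawn at 1 + k1 r^2 times it, then the intrinsics apply), "camera_from_world" (4x4, takes a point from world to camera coordinates). Camera axes: x right, y down, z forward; pixel columns grow to the right and rows downward; lengths in m; the calibration is good to about 2 mm. A picture is of the moment at which its call begins. There is no depth.
- sign_off(): hands the job in; it is judged then, once.
The state is a dict: "time_s": time; "q": joint angles; "qvel": joint speeds; "joint_torque": joint torques, N m; "eef_pos": TCP position; "eef_rot": TCP orientation; "ft_force": force on the tool from outside, world axes, zero at the start; "wrist_torque": the same for the moment, N m; "gripper_width": finger opening in m; "grip_force": force on a finger pad.
Only numpy, scipy, OpenCV 4.12 (cv2) and the standard library are available. Lean on these libraries where they do the work, as an engineer would, in place of code of your own. Each camera call takes 0.05 s, during which the arm holds its last target. There are 200 camera calls.

## Working session

There is one attempt and no reset: what is moved stays moved. The work goes in short steps, Python scripts to look and compute and a tool call to move; the robot and the scene stay as the last step left them, time stands still between calls to the robot, and variables do not carry over. Pictures are saved under pics/ and viewed, at most 10 in all, crops included, and the job is handed in when it is done.

Besides the shell and the picture viewer there is one more tool, called after "Call:" as name([rows], argument=value, ...), one row to a line, values as JSON. play_rows: Moves the arm, as the interface text tells. Its arguments: {"type":"object","properties":{"deltas":{"type":"array"},"grip_force":{"type":"number"}},"required":["deltas"]}

```bash
mkdir -p pics; cat > h.py <<'E'
from plant import *
import numpy as np, cv2
from scipy.spatial.transform import Rotation as R
def ray(c,uv):
    p=cv2.undistortPoints(np.array([[uv]],float),c["mtx"],np.array([c["k1"],0,0,0.]))[0,0] if 0 else None
    m=np.array(c["mtx"]);d=np.array([(uv[0]-m[0,2])/m[0,0],(uv[1]-m[1,2])/m[1,1]]);s=d.copy()
    for _ in range(20): s=d/(1+c["k1"]*(s@s))
    T=np.array(c["camera_from_world"]);Rm=T[:3,:3]
    return -Rm.T@T[:3,3], Rm.T@np.array([s[0],s[1],1])
def onz(c,uv,z):
    o,d=ray(c,uv);return o+d*(z-o[2])/d[2]
def proj(c,p):
    T=np.array(c["camera_from_world"]);q=T[:3,:3]@np.array(p)+T[:3,3];s=q[:2]/q[2];s=s*(1+c["k1"]*(s@s));m=np.array(c["mtx"])
    return np.array([m[0,0]*s[0]+m[0,2],m[1,1]*s[1]+m[1,2]])
def save(c,n): cv2.imwrite("pics/"+n,cv2.cvtColor(c["image"],cv2.COLOR_RGB2BGR))
E
python3 - <<'E'
from h import *
for n in("scene","top"):
    c=read_camera(n);save(c,n+"0.png");np.save("pics/%s0.npy"%n,c,allow_pickle=True);print(n,ray(c,(280,210)))
s=get_state();print(s)
print(R.from_rotvec(s["eef_rot"]).as_matrix().round(3))
E
```

```text
scene (array([-0.06318924, -0.71256714,  0.56159517]), array([ 0.64372973,  0.60826262, -0.46441844]))
top (array([ 0.4486376 , -0.11145071,  1.15201159]), array([ 0.12827814,  0.02389392, -0.99163111]))
{'time_s': 0.1, 'q': array([ 1.12139652e+00,  4.80762517e-01,  1.59680527e+00,  2.52891523e-05,
        1.06509960e+00, -4.66415834e-02]), 'qvel': array([ 0.00109338, -0.00020677, -0.00191291,  0.00100062, -0.00082841,
        0.00043404]), 'joint_torque': array([ 1.65950703e-03, -9.52263594e+01, -4.31034064e+01, -3.66081352e-06,
        5.41078087e-03, -8.19680486e-05]), 'eef_pos': array([0.25459796, 0.59763422, 0.20294295]), 'eef_rot': array([-6.28345486e-01, -3.07782250e+00,  1.62785779e-03]), 'ft_force': array([-0.35341712,  0.03709112,  0.33607408]), 'wrist_torque': array([-0.0352293 , -0.03046649, -0.03447264]), 'grip_force': 0.0, 'gripper_width': 0.08567452823750418}
[[-0.92   0.392 -0.   ]
 [ 0.392  0.92  -0.001]
 [ 0.    -0.001 -1.   ]]
```

View pics/scene0.png

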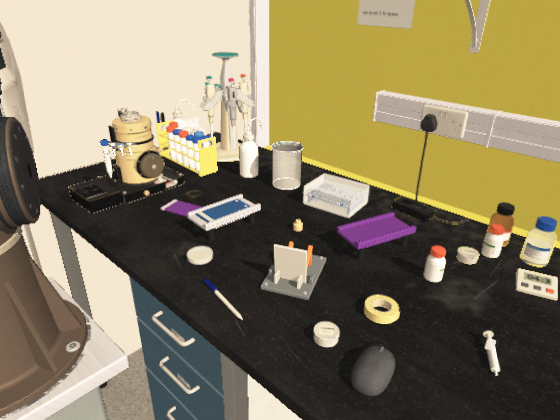

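View pics/top0.png

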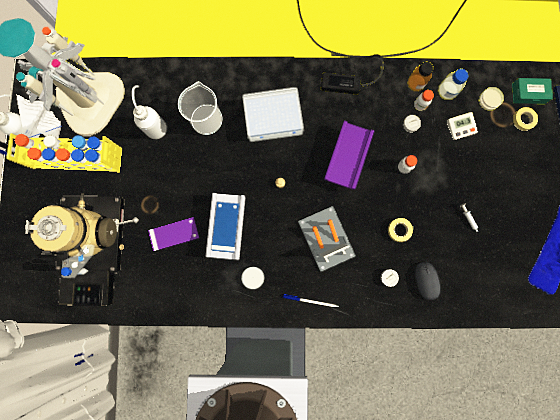

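The scene view shows the blue plate in its tray at (224,211), and the stand with its white board and orange rests at (295,265). The top view has the tray at (225,226) and the stand at (327,238). A purple tray and a purple plate are decoys. Next I measure positions.

```bash
python3 - <<'E'
from h import *
c=np.load("pics/top0.npy",allow_pickle=True).item();s=np.load("pics/scene0.npy",allow_pickle=True).item()
print(proj(c,[.255,.598,.2]),proj(s,[.255,.598,.2]))
im=cv2.cvtColor(c["image"],cv2.COLOR_RGB2BGR)
a=cv2.resize(im[180:270,195:245],None,fx=6,fy=6,interpolation=cv2.INTER_CUBIC)
b=cv2.resize(im[195:285,290:365],None,fx=6,fy=6,interpolation=cv2.INTER_CUBIC)
cv2.imwrite("pics/crop1.png",np.hstack([a,b]))
hsv=cv2.cvtColor(c["image"],cv2.COLOR_RGB2HSV)
def comp(m,x0,x1,y0,y1,n,z):
    k=np.zeros(m.shape,bool);k[y0:y1,x0:x1]=1
    m=(m&k).astype(np.uint8);nn,l,st,ce=cv2.connectedComponentsWithStats(m)
    for i in range(1,nn):
        if st[i,4]>25:
            pts=np.argwhere(l==i)[:,::-1]
            q=np.array([onz(c,p,z)[:2] for p in pts.astype(float)],np.float32)
            r=cv2.minAreaRect(q);print(n,st[i,4],np.round(r[0],4),np.round(r[1],4),round(r[2],2),ce[i].round(1))
H,S,V=[hsv[...,i].astype(int) for i in range(3)]
comp((abs(H-108)<14)&(S>110)&(V>50),195,245,180,270,"blue",.051)
comp((V>70),195,245,185,270,"tray",.05)
comp((V>60)&(S<60),290,365,195,285,"stand",.01)
comp((H<16)&(S>130)&(V>100),290,365,195,285,"or",.04)
for n,w,z in(("dish",(238,268,262,295),.015),("brass",(272,290,173,192),.026),("tape",(385,418,213,245),.018),("tin",(378,402,265,290),.02),("bot",(395,420,150,175),.07)):
    comp((V>80),*w,n,z)
E
```

```text
[-23.58756694 345.81234078] [  7.77663351 129.66816765]
blue 921 [0.5534 0.0582] [0.0587 0.1133] 85.19 [225.2 224.6]
tray 2209 [0.5482 0.0585] [0.0901 0.1715] 85.52 [225.2 226.3]
tray 35 [0.5338 0.134 ] [0.037  0.0079] 2.08 [195.9 232.7]
stand 1926 [ 0.5205 -0.2107] [0.151  0.1057] 24.23 [326.6 239.1]
or 38 [ 0.5397 -0.2194] [0.0601 0.0126] 11.65 [331.1 229. ]
or 47 [ 0.5218 -0.1838] [0.0616 0.0117] 18.47 [317.3 237.3]
dish 418 [ 0.4135 -0.0126] [0.0555 0.0615] 0.62 [252.4 277.5]
brass 82 [ 0.6697 -0.0834] [0.0249 0.0272] 0.46 [280.  182.3]
tape 371 [ 0.545  -0.4105] [0.0643 0.0664] 44.59 [400.3 229.5]
tin 253 [ 0.4165 -0.3776] [0.0455 0.045 ] 89.09 [389.6 277.5]
bot 260 [ 0.7151 -0.4199] [0.0371 0.0581] 44.81 [407.3 163.7]
```

View pics/crop1.png

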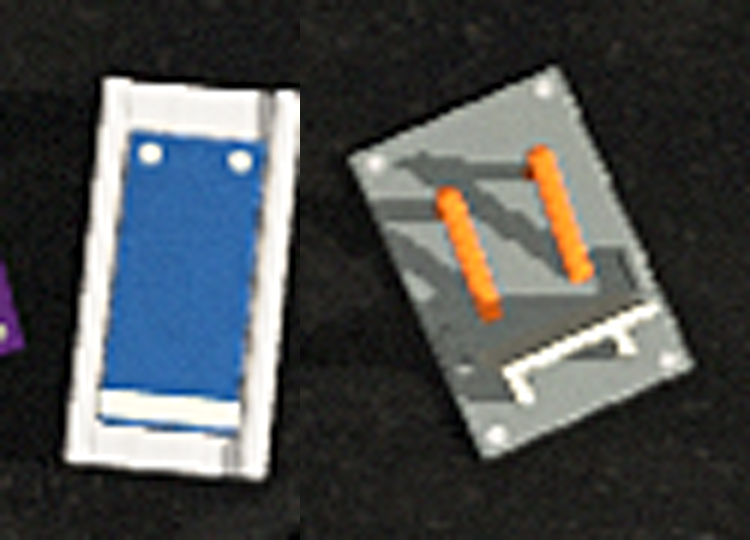

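The crop confirms the tray at yaw about -4.5° (plate foot band towards the robot) and the stand at about +24° (backboard nearest the robot). I still need the keep-out by the microscope and the foot/head positions.

```bash
python3 - <<'E'
from h import *
import plant; print([n for n in dir(plant) if n[0]!='_'])
c=np.load("pics/top0.npy",allow_pickle=True).item();s=np.load("pics/scene0.npy",allow_pickle=True).item()
P=lambda *uv,z:print(uv,z,onz(c,uv,z).round(3)[:2])
P(60,305,z=.05);P(112,305,z=.05);P(135,220,z=.1);P(125,200,z=.05)
g=lambda x,y:(195+x/6-.4,180+y/6-.4)
for n,x,y,z in(("foot L",99,420,.051),("foot R",240,430,.051),("head L",133,132,.051),("head R",267,140,.051),
 ("tray nL",66,462,.054),("nR",268,480,.054),("fL",105,78,.054),("fR",318,90,.054)): print(n,onz(c,g(x,y),z).round(4)[:2])
g=lambda x,y:(290+(x-300)/6-.4,195+y/6-.4)
for n,x,y,z in(("base nL",486,461,.01),("nR",693,367,.01),("fL",348,157,.01),("fR",558,66,.01),("brdL",507,372,.095),("brdR",656,306,.095),("orL",447,193,.058),("orR",540,151,.058)): print(n,onz(c,g(x,y),z).round(4)[:2])
E
```

```text
['Unreachable', 'get_state', 'read_camera', 'sign_off']
(60, 305) 0.05 [0.336 0.487]
(112, 305) 0.05 [0.339 0.348]
(135, 220) 0.1 [0.556 0.281]
(125, 200) 0.05 [0.615 0.329]
foot L [0.4854 0.0937]
foot R [0.4817 0.0321]
head L [0.6121 0.0827]
head R [0.609  0.0234]
tray nL [0.467  0.1069]
nR [0.4602 0.0191]
fL [0.6356 0.0953]
fR [0.631  0.0011]
base nL [ 0.4311 -0.1947]
nR [ 0.4736 -0.2878]
fL [ 0.5672 -0.1322]
fR [ 0.6097 -0.2277]
brdL [ 0.4691 -0.1973]
brdR [ 0.497  -0.2595]
orL [ 0.5469 -0.1744]
orR [ 0.5656 -0.2148]
```

```bash
cat >> h.py <<'E'
def Rt(yaw,tilt=0):
    "tool down, tool x=-x of frame at yaw(deg); tilt>0: fingers point forward (frame +x) by tilt deg"
    return R.from_euler('z',yaw,degrees=True)*R.from_euler('y',-tilt,degrees=True)*R.from_matrix(np.array([[-1,0,0],[0,1,0],[0,0,-1.]]))
def row(p1,R1,N=8,p0=None,R0=None):
    s=get_state();p0=s["eef_pos"] if p0 is None else np.array(p0);R0=R.from_rotvec(s["eef_rot"]) if R0 is None else R0
    w=(R0.inv()*R1).as_rotvec()/N
    M=sum(R.from_rotvec(w*(k+.5)).as_matrix() for k in range(N))
    v=np.linalg.solve(M,R0.inv().apply(np.array(p1)-p0))
    print(N,"rows:",np.degrees(w).round(2),v.round(4))
def info():
    s=get_state();d=open("log.txt","a");d.write(repr([list(map(float,s[k])) for k in("q","eef_pos","eef_rot")])+"\n")
    m=R.from_rotvec(s["eef_rot"]).as_matrix();print("t",s["time_s"],"p",s["eef_pos"].round(4),"q",s["q"].round(3),"F",s["ft_force"].round(1),"T",s["wrist_torque"].round(2),"w",round(s["gripper_width"],4),"g",round(s["grip_force"],1));print("z",m[:,2].round(3),"y",m[:,1].round(3))
E
python3 -c "from h import *;info()"
```

```text
t 0.1 p [0.2546 0.5976 0.2029] q [ 1.121  0.481  1.597  0.     1.065 -0.047] F [-0.4  0.   0.3] T [-0.04 -0.03 -0.03] w 0.0857 g 0.0
z [-0.    -0.001 -1.   ] y [ 0.392  0.92  -0.001]
```

Call:
play_rows([
  [[0, 0, 0, -0.012, -0.028, -0.006, 0], [0, 0, 0, -0.012, -0.028, -0.006, 0], [0, 0, 0, -0.012, -0.028, -0.006, 0], [0, 0, 0, -0.012, -0.028, -0.006, 0], [0, 0, 0, -0.012, -0.028, -0.006, 0], [0, 0, 0, -0.012, -0.028, -0.006, 0], [0, 0, 0, -0.012, -0.028, -0.006, 0], [0, 0, 0, -0.012, -0.028, -0.006, 0]],
], grip_force=40)

```text
time_s: 0.9
eef_pos: [0.255, 0.3529, 0.2515]
eef_rot: [-0.628, -3.078, 0.001]
ft_force: [-0.2, 1.0, 1.0]
gripper_width: -0.0
grip_force: 0.0
```

```bash
python3 -c "
from h import *
info();row([.447,.0645,.12],Rt(-4.5))"
```

```text
t 0.9 p [0.255  0.3529 0.2515] q [ 0.876  0.12   1.998 -0.     1.024 -0.293] F [-0.2  1.   1. ] T [ 0.07 -0.01 -0.02] w -0.0 g 0.0
z [-0. -0. -1.] y [ 0.392  0.92  -0.   ]
8 rows: [-0.   -0.   -2.32] [-0.032  -0.0294  0.0164]
```

Call:
play_rows([
  [[0, 0, -2.32, -0.032, -0.0294, 0.0164, 0], [0, 0, -2.32, -0.032, -0.0294, 0.0164, 0], [0, 0, -2.32, -0.032, -0.0294, 0.0164, 0], [0, 0, -2.32, -0.032, -0.0294, 0.0164, 0], [0, 0, -2.32, -0.032, -0.0294, 0.0164, 0], [0, 0, -2.32, -0.032, -0.0294, 0.0164, 0], [0, 0, -2.32, -0.032, -0.0294, 0.0164, 0], [0, 0, -2.32, -0.032, -0.0294, 0.0164, 0]],
])

```text
time_s: 1.7
eef_pos: [0.4417, 0.0604, 0.1196]
eef_rot: [-0.122, -3.139, -0.0]
ft_force: [1.2, 1.4, -0.2]
gripper_width: 0.0004
grip_force: 0.0
```

```bash
python3 -c "
from h import *
info();row([.450,.0645,.0475],Rt(-4.5))
c=read_camera('scene');save(c,'s1.png')
im=cv2.imread('pics/s1.png')[120:270,140:300];cv2.imwrite('pics/s1c.png',cv2.resize(im,None,fx=4,fy=4,interpolation=2))
"
```

```text
t 1.7 p [0.4417 0.0604 0.1196] q [ 0.068  0.321  2.135  0.     0.686 -1.425] F [ 1.2  1.4 -0.2] T [-0.01  0.01 -0.02] w 0.0004 g 0.0
z [-0.  0. -1.] y [0.077 0.997 0.   ]
8 rows: [ 0.   -0.    0.01] [-0.001   0.0006  0.009 ]
```

View pics/s1c.png

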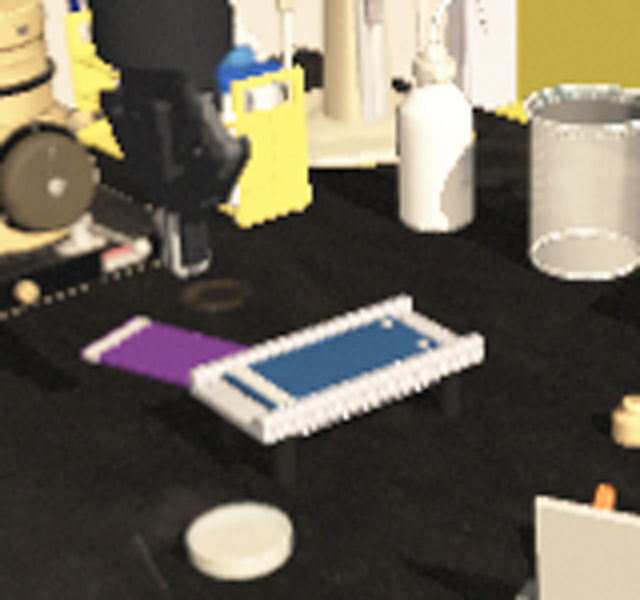

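The crop shows the closed gripper (185,270) over the tray's near end, and the plate in the channel with its band (260,385) at the near side. I go down and push next.

Call:
play_rows([
  [[0, 0, 0, -0.001, 0.0006, 0.009, 0], [0, 0, 0, -0.001, 0.0006, 0.009, 0], [0, 0, 0, -0.001, 0.0006, 0.009, 0], [0, 0, 0, -0.001, 0.0006, 0.009, 0], [0, 0, 0, -0.001, 0.0006, 0.009, 0], [0, 0, 0, -0.001, 0.0006, 0.009, 0], [0, 0, 0, -0.001, 0.0006, 0.009, 0], [0, 0, 0, -0.001, 0, 0.009, 0]],
])

```text
time_s: 2.55
eef_pos: [0.4495, 0.066, 0.0476]
eef_rot: [0.123, 3.139, 0.0]
ft_force: [-0.5, -0.6, -0.7]
gripper_width: 0.0
grip_force: 0.0
```

Call:
play_rows([
  [[0, 0, 0, -0.005, 0, 0, 0], [0, 0, 0, -0.005, 0, 0, 0], [0, 0, 0, -0.005, 0, 0, 0], [0, 0, 0, -0.005, 0, 0, 0], [0, 0, 0, -0.005, 0, 0, 0], [0, 0, 0, -0.005, 0, 0, 0], [0, 0, 0, -0.005, 0, 0, 0], [0, 0, 0, -0.005, 0, 0, 0]],
])

```text
time_s: 3.35
eef_pos: [0.4897, 0.0626, 0.0483]
eef_rot: [0.124, 3.139, 0.0]
ft_force: [0.8, -0.6, -0.3]
gripper_width: -0.0001
grip_force: 0.0
```

```bash
sed -i 's/(k+.5)/k/' h.py; cat >> h.py <<'E'
def blue(n,z=.051):
    c=read_camera("top");save(c,n);hsv=cv2.cvtColor(c["image"],cv2.COLOR_RGB2HSV);H,S,V=[hsv[...,i].astype(int) for i in range(3)]
    m=((abs(H-108)<14)&(S>110)&(V>50)).astype(np.uint8);m[:,:195]=0;m[:,260:]=0;m[:160]=0;m[270:]=0
    q=np.array([onz(c,p,z)[:2] for p in np.argwhere(m)[:,::-1].astype(float)],np.float32);r=cv2.minAreaRect(q);print(len(q),r,"xmax pct",np.percentile(q[:,0],99))
    u=np.array([.9969,-.0785]);a=q@u;print("head along",a.max()-np.array([.633,.048])@u)
E
python3 -c "
from h import *
info();blue('t2.png')"
```

```text
t 3.35 p [0.4897 0.0626 0.0483] q [ 0.066  0.497  2.086  0.     0.559 -1.426] F [ 0.8 -0.6 -0.3] T [ 0.02 -0.   -0.  ] w -0.0001 g 0.0
z [ 0.  0. -1.] y [0.079 0.997 0.   ]
182 ((0.5700734257698059, 0.03639405220746994), (0.11313661187887192, 0.04936044290661812), 25.463075637817383) xmax pct 0.6110447
head along -0.023456805210870568
```

```bash
python3 -c "
from h import *
c=np.load('pics/top0.npy',allow_pickle=True).item()
import h
h.read_camera=lambda n:c
h.blue('x.png')"
python3 -c "
from h import *
c=read_camera('scene');save(c,'s2.png')
im=cv2.imread('pics/s2.png')[170:250,170:290];cv2.imwrite('pics/s2c.png',cv2.resize(im,None,fx=6,fy=6,interpolation=2))
"
```

```text
938 ((0.5459030866622925, 0.05884145200252533), (0.05873430147767067, 0.1283312439918518), 85.18817901611328) xmax pct 0.60851055
head along -0.023589662078332907
```

View pics/s2c.png

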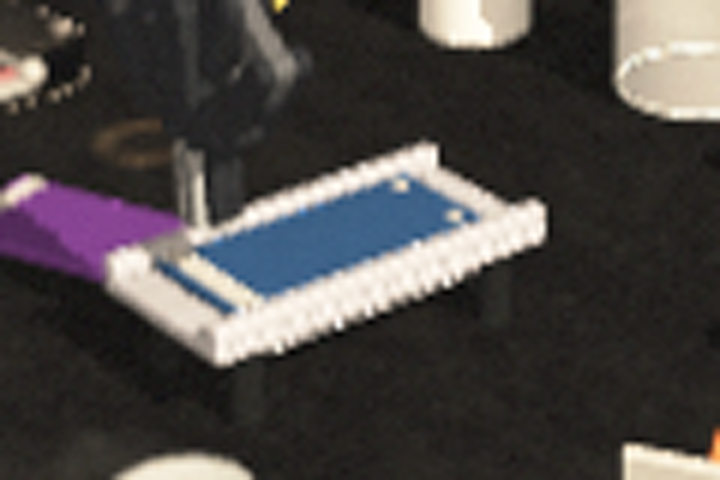

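```bash
python3 -c "
from h import *
c=read_camera('scene')
g=lambda p:((proj(c,p)-170)*6).round(0)
for p in([.4897,.0626,.048],[.4897,.0626,.07],[.482,.063,.051],[.4854,.0937,.051],[.4817,.0321,.051],[.6121,.0827,.051],[.609,.0234,.051],[.467,.1069,.054],[.4602,.0191,.054]): print(p,g(p))
k=lambda x,y:(170+x/6-.4,170+y/6-.4)
for n,x,y,z in(('tip',200,232,.048),('foot near',240,308,.051),('foot far',160,262,.051),('headfar',408,173,.051),('headnear',485,215,.051),('tray n far',108,260,.054),('tray n near',215,340,.054)): print(n,onz(c,k(x,y),z).round(4))
"
```

```text
[0.4897, 0.0626, 0.048] [215. 284.]
[0.4897, 0.0626, 0.07] [211. 237.]
[0.482, 0.063, 0.051] [198. 284.]
[0.4854, 0.0937, 0.051] [160. 256.]
[0.4817, 0.0321, 0.051] [245. 310.]
[0.6121, 0.0827, 0.051] [406. 171.]
[0.609, 0.0234, 0.051] [491. 216.]
[0.467, 0.1069, 0.054] [104. 254.]
[0.4602, 0.0191, 0.054] [222. 334.]
tip [0.5147 0.107  0.048 ]
foot near [0.482  0.0373 0.051 ]
foot far [0.483  0.0921 0.051 ]
headfar [0.6121 0.0829 0.051 ]
headnear [0.6084 0.0282 0.051 ]
tray n far [0.4656 0.1039 0.054 ]
tray n near [0.4559 0.0193 0.054 ]
```

```bash
python3 -c "
from h import *
c=np.load('pics/scene0.npy',allow_pickle=True).item()
print(proj(c,[.4417,.0604,.1196]),proj(c,[.4417,.0604,.145]),'seen 186,187.5')
im=[cv2.resize(cv2.imread('pics/'+f)[y:y+100,x:x+110],None,fx=6,fy=5.5,interpolation=2) for f,x,y in(('s2.png',165,130),)]
im.append(cv2.resize(cv2.imread('pics/t2.png')[170:270,190:270],None,fx=5.5,fy=5.5,interpolation=2)[:550])
im[0]=im[0][:,:360]
cv2.imwrite('pics/m.png',np.hstack(im))
"
```

```text
[187.66328049 197.70093725] [186.68213636 187.75942322] seen 186,187.5
```

View pics/m.png

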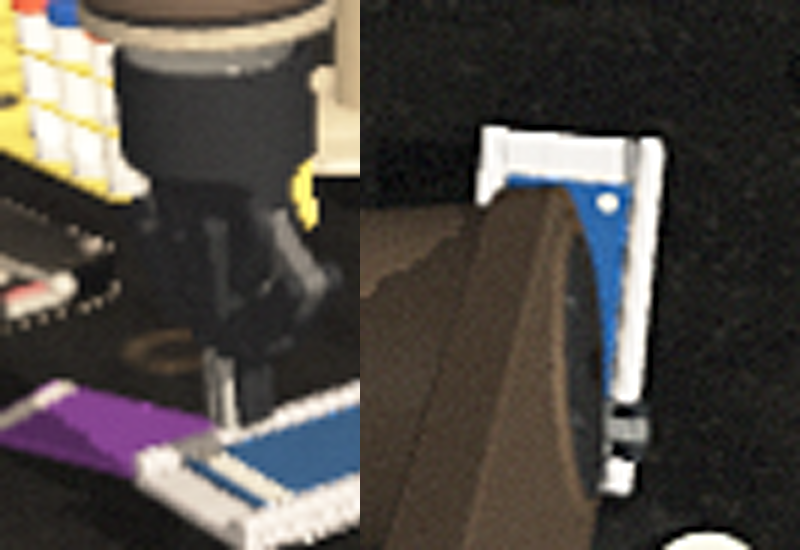

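```bash
python3 -c "
from h import *
c=np.load('pics/top0.npy',allow_pickle=True).item();s=np.load('pics/scene0.npy',allow_pickle=True).item()
for a in((238.5,248),(241,248)):
  for b in((218.3,179),(214,172)):
    o1,d1=ray(c,a);o2,d2=ray(s,b)
    t=np.linalg.lstsq(np.c_[d1,-d2],o2-o1,rcond=None)[0];print(a,b,(o1+d1*t[0]).round(3),(o2+d2*t[1]).round(3))
print(proj(c,[.4897,.0626,.3]))
"
```

```text
(238.5, 248) (218.3, 179) [0.486 0.008 0.17 ] [0.49  0.004 0.17 ]
(238.5, 248) (214, 172) [0.485 0.006 0.188] [0.482 0.008 0.188]
(241, 248) (218.3, 179) [0.486 0.002 0.172] [0.487 0.    0.172]
(241, 248) (214, 172) [ 0.485 -0.     0.19 ] [0.48  0.004 0.19 ]
[203.7693627  243.25719834]
```

The seen fingertips sit about 24 mm above the reported TCP, while x and y agree, so the fingers passed over the plate. I back off behind the tray edge, lower 22 mm and check.

Call:
play_rows([
  [[0, 0, 0, 0.012, 0, 0, 0], [0, 0, 0, 0.012, 0, 0, 0], [0, 0, 0, 0.012, 0, 0, 0], [0, 0, 0, 0.012, 0, 0, 0], [0, 0, 0, 0, 0, 0.006, 0], [0, 0, 0, 0, 0, 0.006, 0], [0, 0, 0, 0, 0, 0.006, 0], [0, 0, 0, 0, 0, 0.004, 0]],
])

```text
time_s: 4.3
eef_pos: [0.4417, 0.0664, 0.0255]
eef_rot: [-0.124, -3.139, 0.0]
ft_force: [1.1, 0.5, 0.0]
gripper_width: 0.0
grip_force: 0.0
```

```bash
python3 -c "
from h import *
info()
c=read_camera('scene');save(c,'s3.png')
p=get_state()['eef_pos'];print(proj(c,p),proj(c,p+[0,0,.024]))
a=cv2.resize(cv2.imread('pics/s3.png')[150:250,150:260],None,fx=6,fy=6,interpolation=2)
cv2.imwrite('pics/s3c.png',a)
"
```

```text
t 4.3 p [0.4417 0.0664 0.0255] q [ 0.081  0.5    2.203 -0.     0.439 -1.411] F [1.1 0.5 0. ] T [0.04 0.   0.02] w 0.0 g 0.0
z [-0. -0. -1.] y [ 0.079  0.997 -0.   ]
[189.52202022 231.83954457] [188.66983062 223.25571922]
```

View pics/s3c.png

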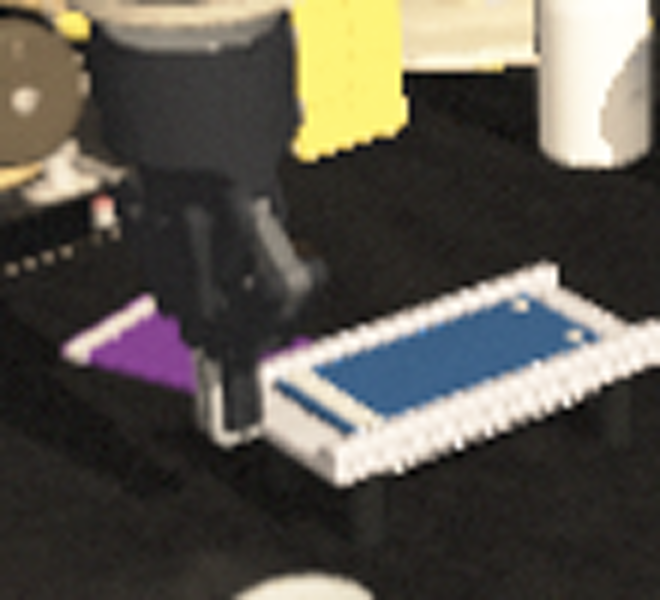

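The tip, at pixel (188.7, 223.3), matches TCP + 24 mm exactly, so the real fingertips are 24 mm short of the reported TCP. I'll apply that offset and push at a reported z of about 0.0235.

Call:
play_rows([
  [[0, 0, 0, 0, 0.001, 0.002, 0], [0, 0, 0, -0.007, 0, 0, 0], [0, 0, 0, -0.007, 0, 0, 0], [0, 0, 0, -0.007, 0, 0, 0], [0, 0, 0, -0.007, 0, 0, 0], [0, 0, 0, -0.007, 0, 0, 0], [0, 0, 0, -0.007, 0, 0, 0], [0, 0, 0, -0.007, 0, 0, 0]],
])

```text
time_s: 5.15
eef_pos: [0.491, 0.0635, 0.0243]
eef_rot: [0.124, 3.139, -0.0]
ft_force: [-0.8, 0.9, 1.2]
gripper_width: 0.0001
grip_force: 0.0
```

```bash
cat >> h.py <<'E'
def bs():
    "blue plate head corners in scene, as extent along tray x past far edge"
    c=read_camera("scene");hsv=cv2.cvtColor(c["image"],cv2.COLOR_RGB2HSV);H,S,V=[hsv[...,i].astype(int) for i in range(3)]
    m=((abs(H-108)<14)&(S>110)&(V>50)).astype(np.uint8);m[:,:170]=0;m[:,330:]=0;m[:150]=0;m[260:]=0
    n,l,st,ce=cv2.connectedComponentsWithStats(m);i=1+st[1:,4].argmax()
    q=np.array([onz(c,p,.051)[:2] for p in np.argwhere(l==i)[:,::-1].astype(float)],np.float32);u=np.array([.9969,-.0785])
    a=(q-np.float32([.633,.048]))@u;b=(q-np.float32([.633,.048]))@np.array([.0785,.9969]);print("overhang",a.max(),"foot",a.min(),"y",b.min(),b.max(),st[i]);return c
E
python3 -c "
from h import *
info();bs()"
```

```text
t 5.15 p [0.491  0.0635 0.0243] q [ 0.067  0.542  2.096 -0.     0.504 -1.425] F [-0.8  0.9  1.2] T [ 0.02 -0.01 -0.01] w 0.0001 g 0.0
z [ 0. -0. -1.] y [ 0.079  0.997 -0.   ]
overhang -0.027553592590987684 foot -0.1359420228227973 y -0.020262478410452606 0.03152999506369233 [211 201  34  18 344]
```

```bash
python3 -c "
from h import *
c=read_camera('scene');save(c,'s4.png')
a=cv2.resize(cv2.imread('pics/s4.png')[150:250,165:275],None,fx=6,fy=6,interpolation=2)
cv2.imwrite('pics/s4c.png',a)
"
```

```text
(no output)
```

View pics/s4c.png

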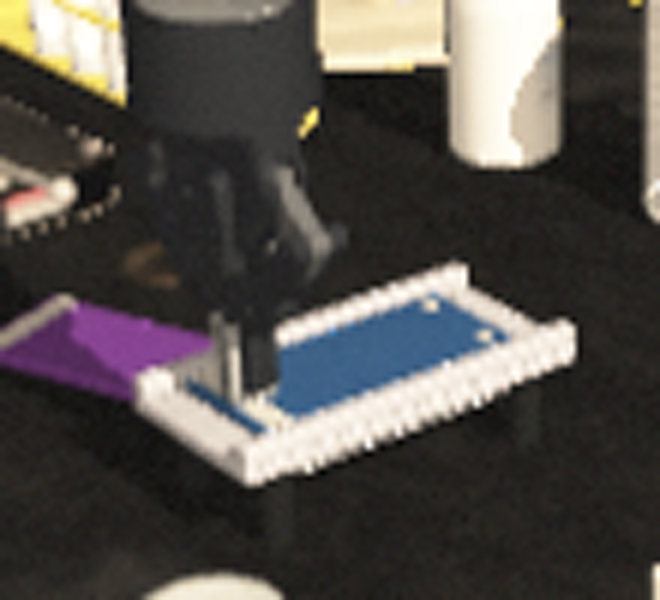

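```bash
python3 -c "
from h import *
c=np.load('pics/scene0.npy',allow_pickle=True).item()
for z in(.024,.048,.052,.056):print(z,(proj(c,[.491,.0635,z])-[165,150])*6)
"
```

```text
0.024 [249.71459593 453.03446151]
0.048 [245.81976731 402.63234922]
0.052 [245.16140865 394.1288713 ]
0.056 [244.50036906 385.59545794]
```

The tip (255,398) is above the white band with the plate unmoved, which puts the tip offset nearer 27–28 mm. I back off and lower another 5 mm.

Call:
play_rows([
  [[0, 0, 0, 0.008, 0, -0.001, 0], [0, 0, 0, 0.01, 0, 0, 0], [0, 0, 0, 0.01, 0, 0, 0], [0, 0, 0, 0, 0, 0.002, 0], [0, 0, 0, 0, 0, 0.002, 0], [0, 0, 0, 0, 0, 0.001, 0], [0, 0, 0, 0, 0, 0.001, 0], [0, 0, 0, 0, 0, 0, 0]],
])

```text
time_s: 6.05
eef_pos: [0.4626, 0.0657, 0.0191]
eef_rot: [-0.124, -3.139, 0.0]
ft_force: [0.8, -1.0, -0.1]
gripper_width: -0.0002
grip_force: 0.0
```

```bash
python3 -c "
from h import *
info()"
```

```text
t 6.05 p [0.4626 0.0657 0.0191] q [ 0.076  0.529  2.16   0.     0.452 -1.416] F [ 0.8 -1.  -0.1] T [-0.01 -0.03 -0.  ] w -0.0002 g 0.0
z [-0. -0. -1.] y [ 0.079  0.997 -0.   ]
```

Call:
play_rows([
  [[0, 0, 0, -0.006, 0, 0, 0], [0, 0, 0, -0.006, 0, 0, 0], [0, 0, 0, -0.006, 0, 0, 0], [0, 0, 0, -0.006, 0, 0, 0], [0, 0, 0, -0.006, 0, 0, 0], [0, 0, 0, -0.006, 0, 0, 0], [0, 0, 0, -0.006, 0, 0, 0], [0, 0, 0, -0.006, 0, 0, 0]],
])

```text
time_s: 6.85
eef_pos: [0.5108, 0.0619, 0.0193]
eef_rot: [-0.124, -3.139, 0.0]
ft_force: [-1.3, -0.3, 0.8]
gripper_width: 0.0001
grip_force: 0.4
```

```bash
python3 -c "
from h import *
info();c=bs();save(c,'s5.png')"
```

```text
t 6.85 p [0.5108 0.0619 0.0193] q [ 0.062  0.567  2.054 -0.     0.52  -1.43 ] F [-1.3 -0.3  0.8] T [0.02 0.14 0.02] w 0.0001 g 0.4
z [-0. -0. -1.] y [ 0.079  0.997 -0.   ]
overhang 0.018322585441917182 foot -0.0946307021535933 y -0.030259140575677156 0.0371656829148531 [218 194  45  20 385]
```

Call:
play_rows([
  [[0, 0, 0, -0.006, 0, 0, 0], [0, 0, 0, -0.006, 0, 0, 0], [0, 0, 0, -0.006, 0, 0, 0], [0, 0, 0, -0.005, 0, 0, 0], [0, 0, 0, -0.003, 0, 0, 0], [0, 0, 0, 0.005, 0, 0, 0], [0, 0, 0, 0.01, 0, 0, 0], [0, 0, 0, 0.01, 0, -0.02, 0]],
])

```text
time_s: 7.7
eef_pos: [0.5083, 0.0618, 0.0377]
eef_rot: [-0.124, -3.135, 0.001]
ft_force: [0.7, -0.6, 0.2]
gripper_width: -0.0
grip_force: 0.0
```

```bash
python3 -c "
from h import *
info();c=bs();save(c,'s6.png')"
```

```text
t 7.7 p [0.5083 0.0618 0.0377] q [ 0.062  0.534  2.047  0.     0.565 -1.43 ] F [ 0.7 -0.6  0.2] T [ 0.02 -0.02 -0.03] w -0.0 g 0.0
z [-0.004 -0.    -1.   ] y [ 0.079  0.997 -0.001]
overhang 0.044042584721371535 foot -0.06801619713529944 y -0.031476506226509805 0.0371656829148531 [226 192  45  19 395]
```

The overhang is now 44 mm. Next I open the gripper, tilt it back 25° and hover over the overhang.

```bash
python3 -c "
from h import *
row([.58,.053,.16],Rt(-4.5,-8),4)
row([.68,.0453,.095],Rt(-4.5,-25),4,[.58,.053,.16],Rt(-4.5,-8))
row([.6385,.0486,.0035],Rt(-4.5,-25),8,[.68,.0453,.095],Rt(-4.5,-25))"
```

```text
4 rows: [-0.    1.97 -0.  ] [-0.0165 -0.0008 -0.0307]
4 rows: [-0.    4.25 -0.  ] [-0.0284  0.      0.0095]
8 rows: [0. 0. 0.] [-0.0001  0.      0.0126]
```

Call:
play_rows([
  [[0, 1.97, 0, -0.0165, -0.0008, -0.0307, 0], [0, 1.97, 0, -0.0165, -0.0008, -0.0307, 0], [0, 1.97, 0, -0.0165, -0.0008, -0.0307, 1], [0, 1.97, 0, -0.0165, -0.0008, -0.0307, 1], [0, 4.25, 0, -0.0284, 0, 0.0095, 1], [0, 4.25, 0, -0.0284, 0, 0.0095, 1], [0, 4.25, 0, -0.0284, 0, 0.0095, 1], [0, 4.25, 0, -0.0284, 0, 0.0095, 1]],
])

```text
time_s: 8.55
eef_pos: [0.6836, 0.0451, 0.0937]
eef_rot: [-0.107, -2.703, -0.024]
ft_force: [1.1, 0.2, 0.2]
gripper_width: 0.0847
grip_force: 0.0
```

```bash
python3 -c "
from h import *
info()
c=read_camera('scene');save(c,'s7.png')
d=R.from_rotvec(get_state()['eef_rot']).as_matrix();p=get_state()['eef_pos']
for k in (0,.028,.04,.06):print(k,[proj(c,p-d[:,2]*k+d[:,1]*y).round(1) for y in(-.043,.043)])
a=cv2.resize(cv2.imread('pics/s7.png')[130:240,180:300],None,fx=6,fy=5.4,interpolation=2)
cv2.imwrite('pics/s7c.png',a)"
```

```text
t 8.55 p [0.6836 0.0451 0.0937] q [ 0.002  0.906  1.135  0.034  1.537 -1.499] F [1.1 0.2 0.2] T [-0.03 -0.21  0.01] w 0.0847 g 0.0
z [-0.421  0.033 -0.906] y [0.079 0.997 0.   ]
0 [array([277.4, 188.5]), array([256.9, 178.5])]
0.028 [array([281. , 178.5]), array([260.2, 169. ])]
0.04 [array([282.5, 174.2]), array([261.6, 164.9])]
0.06 [array([285., 167.]), array([264., 158.])]
```

View pics/s7c.png

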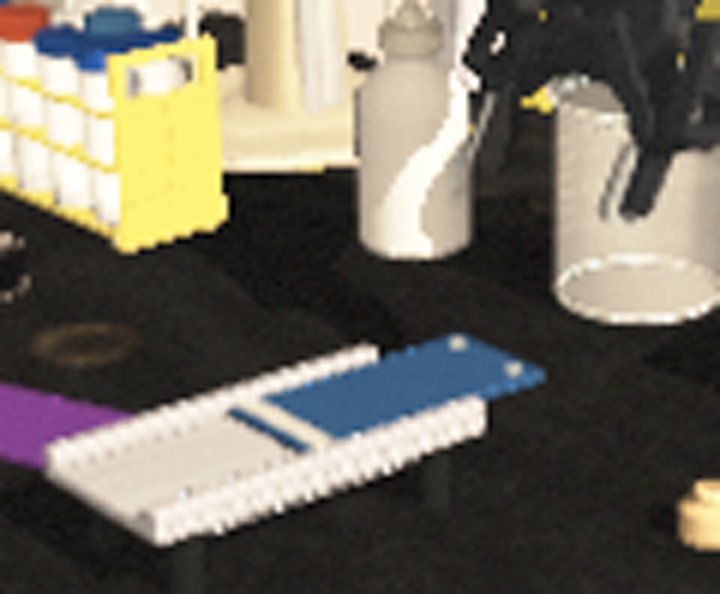

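Plate overhanging cleanly past the tray edge (head at crop (500,360)), near fingertip at (630,218); the open fingers stand about 45 mm behind the reported TCP. I descend and grip.

Call:
play_rows([
  [[0, 0, 0, 0.0004, 0, 0.0135, 1], [0, 0, 0, 0.0004, 0, 0.0135, 1], [0, 0, 0, 0.0004, 0, 0.0135, 1], [0, 0, 0, 0.0004, 0, 0.0135, 1], [0, 0, 0, 0.0004, 0, 0.0135, 1], [0, 0, 0, 0.0004, 0, 0.0135, 1], [0, 0, 0, 0.0004, 0, 0.0135, 1], [0, 0, 0, 0.0004, 0, 0.0135, 1]],
])

```text
time_s: 9.4
eef_pos: [0.6344, 0.049, -0.0036]
eef_rot: [-0.107, -2.706, -0.024]
ft_force: [-0.1, 0.3, -0.1]
gripper_width: 0.0855
grip_force: 0.0
```

```bash
python3 -c "
from h import *
info()
c=bs();save(c,'s8.png')
a=cv2.resize(cv2.imread('pics/s8.png')[130:240,180:300],None,fx=6,fy=5.4,interpolation=2)
cv2.imwrite('pics/s8c.png',a)"
```

```text
t 9.4 p [ 0.6344  0.049  -0.0036] q [ 0.007  0.94   1.329  0.037  1.306 -1.503] F [-0.1  0.3 -0.1] T [ 0.   -0.2  -0.05] w 0.0855 g 0.0
z [-0.419  0.033 -0.907] y [0.079 0.997 0.   ]
overhang 0.0420885242510587 foot -0.06801619713529944 y -0.030259140575677156 0.036872267729789014 [226 193  42  18 375]
```

View pics/s8c.png

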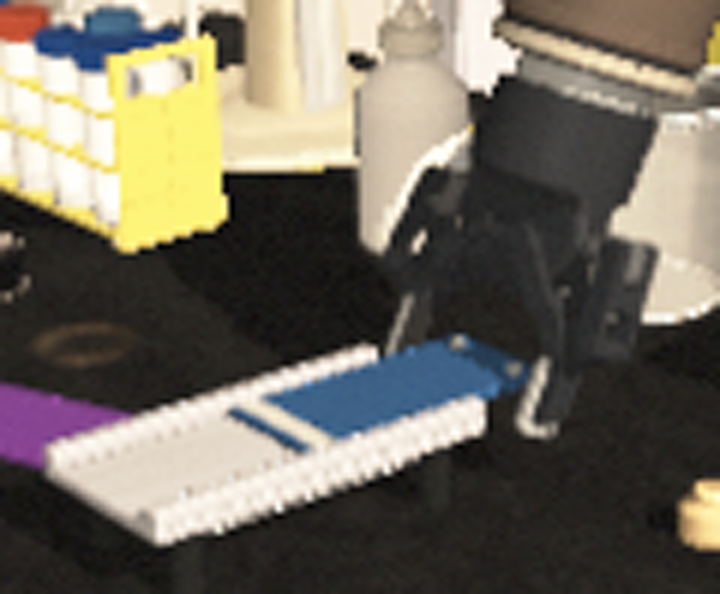

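Fingers straddle the plate's head (near fingertip at (535,435), below the plate). I close.

Call:
play_rows([
  [[0, 0, 0, 0, 0, 0, 0.5], [0, 0, 0, 0, 0, 0, 0.5], [0, 0, 0, 0, 0, 0, 0.5], [0, 0, 0, 0, 0, 0, 0.5], [0, 0, 0, 0, 0, 0, 0.5], [0, 0, 0, 0, 0, 0, 0.5], [0, 0, 0, 0, 0, 0, 0.5], [0, 0, 0, 0, 0, 0, 0.5]],
], grip_force=60)

```text
time_s: 10.25
eef_pos: [0.6353, 0.0489, -0.0026]
eef_rot: [-0.107, -2.706, -0.024]
ft_force: [2.8, -0.5, 4.4]
gripper_width: 0.0588
grip_force: 63.2
```

```bash
python3 -c "
from h import *
info()"
```

```text
t 10.25 p [ 0.6353  0.0489 -0.0026] q [ 0.007  0.939  1.327  0.037  1.308 -1.503] F [ 2.8 -0.5  4.4] T [ 0.1  -0.2  -0.08] w 0.0588 g 63.2
z [-0.419  0.033 -0.908] y [0.079 0.997 0.   ]
```

```bash
cat >> h.py <<'E'
YS=24.2;SO=np.array([.493,-.223,0])
def S(x,y,z): return SO+R.from_euler('z',YS,degrees=True).apply([x,y,z])
p0=np.array([.6353,.0489,-.0026]);R0=Rt(-4.5,-25)
FT=R0.inv().apply(np.array([.5462,.055,.048])-p0)   # foot mid in tool
REL=R0.inv()*R.from_euler('z',-4.5,degrees=True)
def tool(foot,elev,yaw=YS):
    Rp=R.from_euler('z',yaw,degrees=True)*R.from_euler('y',-elev,degrees=True);R1=Rp*REL.inv()
    return np.array(foot)-R1.apply(FT),R1
E
python3 -c "
from h import *
row(p0+[.0,0,.12],R0,8,p0,R0)
a=(p0+[0,0,.12],R0);b=tool(S(8,0,75)*[1,1,1] if 0 else S(.008,0,.075),42)
print(b[0],b[1].as_matrix()[:,2])
row(*b,16,*a)
c=tool(S(.008,0,.03),42);print(c[0]);row(*c,8,*b)"
```

```text
8 rows: [0. 0. 0.] [ 0.0063  0.     -0.0136]
[ 0.59134024 -0.177807    0.09715287] [ 0.26667811  0.1198499  -0.95630476]
16 rows: [ 0.13 -2.57 -1.83] [ 0.005  -0.0138  0.0013]
[ 0.59134024 -0.177807    0.05215287]
8 rows: [0. 0. 0.] [0.0016 0.     0.0054]
```

Call:
play_rows([
  [[0, 0, 0, 0.006, 0, -0.0136, 0.5], [0, 0, 0, 0.006, 0, -0.0136, 0.5], [0, 0, 0, 0.006, 0, -0.0136, 0.5], [0, 0, 0, 0.006, 0, -0.0136, 0.5], [0, 0, 0, 0.006, 0, -0.0136, 0.5], [0, 0, 0, 0.006, 0, -0.0136, 0.5], [0, 0, 0, 0.006, 0, -0.0136, 0.5], [0, 0, 0, 0.006, 0, -0.0136, 0.5]],
])

```text
time_s: 11.05
eef_pos: [0.6371, 0.0488, 0.1175]
eef_rot: [-0.107, -2.706, -0.024]
ft_force: [-0.8, 0.8, -1.3]
gripper_width: 0.0587
grip_force: 63.9
```

```bash
python3 -c "
from h import *
info();b=tool(S(.012,0,.085),42);print(b[0]);row(*b,16)
c=read_camera('scene');save(c,'s9.png')
hsv=cv2.cvtColor(c['image'],cv2.COLOR_RGB2HSV);H,Sa,V=[hsv[...,i].astype(int) for i in range(3)]
m=((abs(H-108)<14)&(Sa>110)&(V>50)).astype(np.uint8);m[:,:170]=0;m[:,330:]=0;m[:90]=0;m[260:]=0
n,l,st,ce=cv2.connectedComponentsWithStats(m);print(st[1:][st[1:,4]>30])
s=get_state();Rc=R.from_rotvec(s['eef_rot']);F=s['eef_pos']+Rc.apply(FT);Rp=Rc*REL
for x,y in((0,-.03),(0,.03),(.13,.03),(.13,-.03)):print(proj(c,F+Rp.apply([x,y,.003])).round(1))
"
```

```text
t 11.05 p [0.6371 0.0488 0.1175] q [ 0.006  0.813  1.273  0.036  1.488 -1.496] F [-0.8  0.8 -1.3] T [-0.08 -0.31 -0.02] w 0.0587 g 63.9
z [-0.419  0.033 -0.907] y [ 0.079  0.997 -0.   ]
[ 0.59498873 -0.17616731  0.10715287]
16 rows: [ 0.13 -2.56 -1.83] [ 0.0049 -0.0136  0.0007]
[[186 132  24  11 129]
 [224 152  41  18 371]]
[231.2 168.5]
[216.8 161.4]
[257.7 149.7]
[272.6 155.8]
```

```bash
cat >> h.py <<'E'
def cmp(box=(170,90,360,300),shift=None):
    c=read_camera("scene");hsv=cv2.cvtColor(c["image"],cv2.COLOR_RGB2HSV);H,Sa,V=[hsv[...,i].astype(int) for i in range(3)]
    m=((abs(H-108)<14)&(Sa>110)&(V>50)).astype(np.uint8);k=np.zeros_like(m);k[box[1]:box[3],box[0]:box[2]]=1;m*=k
    n,l,st,ce=cv2.connectedComponentsWithStats(m);i=1+st[1:,4].argmax();mm=(l==i).astype(np.uint8)
    ct=cv2.findContours(mm,cv2.RETR_EXTERNAL,cv2.CHAIN_APPROX_NONE)[0][0];h=cv2.convexHull(ct)
    print("seen",st[i],ce[i].round(1),cv2.approxPolyDP(h,2.5,True)[:,0].tolist())
    s=get_state();Rc=R.from_rotvec(s["eef_rot"]);F=s["eef_pos"]+Rc.apply(FT);Rp=Rc*REL
    print("pred",[proj(c,F+Rp.apply([x,y,.003])).round(1).tolist() for x,y in((.016,-.03),(.016,.03),(.13,.03),(.13,-.03))])
    return c
E
python3 -c "
from h import *
c=cmp()"
```

```text
seen [224 151  41  18 368] [245.6 159.1] [[264, 154], [262, 161], [237, 168], [224, 160], [253, 151]]
pred [[236.6, 167.3], [222.2, 160.4], [257.8, 150.1], [272.6, 156.3]]
```

Call:
play_rows([
  [[0.13, -2.56, -1.83, 0.005, -0.0136, 0.0007, 0.5], [0.13, -2.56, -1.83, 0.005, -0.0136, 0.0007, 0.5], [0.13, -2.56, -1.83, 0.005, -0.0136, 0.0007, 0.5], [0.13, -2.56, -1.83, 0.005, -0.0136, 0.0007, 0.5], [0.13, -2.56, -1.83, 0.005, -0.0136, 0.0007, 0.5], [0.13, -2.56, -1.83, 0.005, -0.0136, 0.0007, 0.5], [0.13, -2.56, -1.83, 0.005, -0.0136, 0.0007, 0.5], [0.13, -2.56, -1.83, 0.005, -0.0136, 0.0007, 0.5]],
])

```text
time_s: 11.95
eef_pos: [0.6001, -0.0614, 0.1183]
eef_rot: [0.268, -3.058, -0.061]
ft_force: [-0.1, -0.3, -1.2]
gripper_width: 0.0589
grip_force: 63.9
```

Call:
play_rows([
  [[0.13, -2.56, -1.83, 0.005, -0.0136, 0.0007, 0.5], [0.13, -2.56, -1.83, 0.005, -0.0136, 0.0007, 0.5], [0.13, -2.56, -1.83, 0.005, -0.0136, 0.0007, 0.5], [0.13, -2.56, -1.83, 0.005, -0.0136, 0.0007, 0.5], [0.13, -2.56, -1.83, 0.005, -0.0136, 0.0007, 0.5], [0.13, -2.56, -1.83, 0.005, -0.0136, 0.0007, 0.5], [0.13, -2.56, -1.83, 0.005, -0.0136, 0.0007, 0.5], [0.13, -2.56, -1.83, 0.005, -0.0136, 0.0007, 0.5]],
])

```text
time_s: 12.75
eef_pos: [0.593, -0.1762, 0.1055]
eef_rot: [-0.599, 2.786, 0.087]
ft_force: [-0.1, 0.9, -1.1]
gripper_width: 0.0591
grip_force: 63.9
```

```bash
python3 -c "
from h import *
info();c=cmp();save(c,'s10.png');t=read_camera('top');save(t,'t10.png')
im=t['image'];hsv=cv2.cvtColor(im,cv2.COLOR_RGB2HSV);H,Sa,V=[hsv[...,i].astype(int) for i in range(3)]
m=((abs(H-108)<14)&(Sa>110)&(V>50)).astype(np.uint8);m[:,:260]=0;m[:,400:]=0;m[:150]=0;m[290:]=0
n,l,st,ce=cv2.connectedComponentsWithStats(m);print('top',[x.tolist() for x in st[1:] if x[4]>15])
s=get_state();Rc=R.from_rotvec(s['eef_rot']);F=s['eef_pos']+Rc.apply(FT);Rp=Rc*REL
print([proj(t,F+Rp.apply([x,y,.003])).round(1).tolist() for x,y in((0,-.03),(0,.03),(.016,-.03),(.016,.03),(.13,.03),(.13,-.03))])
"
```

```text
t 12.75 p [ 0.593  -0.1762  0.1055] q [-0.488  0.474  1.967  0.45   0.559 -2.849] F [-0.1  0.9 -1.1] T [-0.1   0.13  0.04] w 0.0591 g 63.9
z [ 0.268  0.119 -0.956] y [-0.411  0.912 -0.002]
seen [ 279  188   39   55 1331] [299.7 215.3] [[296, 188], [316, 192], [317, 205], [306, 242], [279, 234]]
pred [[309.7, 242.4], [282.0, 237.1], [295.2, 187.8], [322.2, 192.0]]
top [[308, 205, 11, 7, 38]]
[[343.5, 240.0], [321.9, 249.6], [342.1, 235.4], [320.2, 245.1], [307.8, 210.4], [331.1, 200.2]]
```

```bash
python3 -c "
from h import *
print(FT)
c=read_camera('scene');im=c['image']
for y in range(226,268,3): print(y,[('B' if (p[2]>p[0]+40) else 'W' if min(p)>150 else 'w' if min(p)>110 else 'o' if p[0]>p[2]+60 else '.') for p in im[y,264:330:1].astype(int)].__str__().replace(\"', '\",''))
"
```

```text
[ 0.10232134 -0.00090951 -0.0081177 ]
226 ['...................BBBBBBBBBBBBBBBBBBBBBBBBBBBBB..................']
229 ['..................BBBBBBBBBBBBBBBBBBBBBBBBBBBBB...................']
232 ['................BBBBBBBBBBBBBBBBBBBBBBBBBBBBBB....................']
235 ['...............BBBBBBBBBBBBBBBBBBBBBBBBBBBBBB.....................']
238 ['..............WWWWWWWWWWWBBBBBBBBBBBBBBBBBBB......................']
241 ['.............wWWWWWWWWWWWWWWWWWWWWWWwBBBBBB.......................']
244 ['..........WWWw....BBBBBBWWWWWWWWWWWWWWWWWW........................']
247 ['..........WWWWWWWWWWWWWWWWWWwwBBBBBWWWWWW...ooooo.................']
250 ['..........WWWWWWWWWWWWWWWWWWWWWWWWWWWWWWWWWoooooo.................']
253 ['..........WWWWWWWWWWWWWWWWWWWWWWWWWWWWWWWWWooooo..................']
256 ['..........WWWWWWWWWWWWWWWWWWWWWWWWWWWWWWWWWooooowwwwww..ww........']
259 ['..........wWWWWWWWWWWWWWWWWWWWWWWWWWWWWWWWWooooowwwwwwwwwWwwww....']
262 ['..........wWWWWWWWWWWWWWWWWWWWWWWWWWWWWWWWWooooowwwwwwwwwwwww.....']
265 ['..........wWWWWWWWWWWWWWWWWWWWWWWWWWWWWWWWWoooowwwwwwwwwwwww......']
```

```bash
python3 -c "
from h import *
from scipy.optimize import least_squares
c=np.load('pics/scene0.npy',allow_pickle=True).item()
s=get_state();Rc=R.from_rotvec(s['eef_rot']);p=s['eef_pos']
pts=[((0,.03,.003),(277,243)),((0,-.03,.003),(304.5,248)),((.13,.03,.003),(295.5,187.5))]
def f(v,full=0):
    Rp=Rc*REL*R.from_euler('zyx',[v[4],v[3],v[5]]);F=p+Rc.apply(FT+v[:3])
    e=[(proj(c,F+Rp.apply(a))-b) for a,b in pts]
    return np.r_[np.ravel(e),0 if full else v[0]/.006,v[1]/.003,v[2]/.006,v[3]/.07,v[4]/.02,v[5]/.02]
print(f(np.zeros(6),1)[:6].round(1));r=least_squares(f,np.zeros(6),x_scale=[.01]*6);v=r.x
print('shift mm',(v[:3]*1e3).round(1),'pitch,yaw,roll deg',np.degrees(v[3:]).round(2),'res',r.fun[:6].round(1))
Rp=Rc*REL*R.from_euler('zyx',[v[4],v[3],v[5]]);F=p+Rc.apply(FT+v[:3]);X=Rp.as_matrix()[:,0]
q=R.from_euler('z',-YS,degrees=True);print('foot in stand',q.apply(F-SO).round(4),'x axis',q.apply(X).round(3))
"
```

```text
[ 2.1  0.6  2.4  1.3 -0.7 -0.1]
shift mm [ 1.1  2.8 -2.8] pitch,yaw,roll deg [ 2.4  -0.86 -0.21] res [ 0.6 -0.4  0.8  0.6 -0.8  0. ]
foot in stand [0.0076 0.004  0.0856] x axis [ 0.771 -0.018  0.636]
```

```bash
cat >> h.py <<'E'
FT=FT+np.array([.0011,.0028,-.0028]);REL=REL*R.from_euler('zyx',[-.86,2.4,-.21],degrees=True)
E
python3 -c "
from h import *
b=tool(S(.008,0,.035),40.5);print(b[0]);row(*b,8)
row(*tool(S(.008,0,.0125),40.5),8,*b)"
```

```text
[ 0.59327143 -0.17829114  0.05640303]
8 rows: [ 0.02 -0.13 -0.13] [ 0.0018 -0.0002  0.0058]
8 rows: [0. 0. 0.] [0.0009 0.     0.0027]
```

Call:
play_rows([
  [[0, -0.13, -0.13, 0.0018, -0.0002, 0.0058, 0.5], [0, -0.13, -0.13, 0.0018, -0.0002, 0.0058, 0.5], [0, -0.13, -0.13, 0.0018, -0.0002, 0.0058, 0.5], [0, -0.13, -0.13, 0.0018, -0.0002, 0.0058, 0.5], [0, -0.13, -0.13, 0.0018, -0.0002, 0.0058, 0.5], [0, -0.13, -0.13, 0.0018, -0.0002, 0.0058, 0.5], [0, -0.13, -0.13, 0.0018, -0.0002, 0.0058, 0.5], [0, -0.13, -0.13, 0.0018, -0.0002, 0.0058, 0.5]],
])

```text
time_s: 13.7
eef_pos: [0.599, -0.1747, 0.0623]
eef_rot: [-0.613, 2.785, 0.08]
ft_force: [-0.4, 0.0, -1.4]
gripper_width: 0.0589
grip_force: 63.9
```

Call:
play_rows([
  [[0, 0, 0, 0.0009, 0, 0.0027, 0.5], [0, 0, 0, 0.0009, 0, 0.0027, 0.5], [0, 0, 0, 0.0009, 0, 0.0027, 0.5], [0, 0, 0, 0.0009, 0, 0.0027, 0.5], [0, 0, 0, 0.0009, 0, 0.0027, 0.5], [0, 0, 0, 0, 0, 0, 0.5], [0, 0, 0, 0, 0, 0, 0.5], [0, 0, 0, 0, 0, 0, 0.5]],
])

```text
time_s: 14.5
eef_pos: [0.6001, -0.1742, 0.0504]
eef_rot: [-0.611, 2.793, 0.077]
ft_force: [0.9, 0.4, -1.0]
gripper_width: 0.0587
grip_force: 63.9
```

```bash
python3 -c "
from h import *
info()
s=get_state();Rc=R.from_rotvec(s['eef_rot']);F=s['eef_pos']+Rc.apply(FT);q=R.from_euler('z',-YS,degrees=True);print(q.apply(F-SO).round(4),q.apply((Rc*REL).as_matrix()[:,0]).round(3));c=cmp()
row(*tool(S(.008,0,.0125),40.5),8)"
```

```text
t 14.5 p [ 0.6001 -0.1742  0.0504] q [-0.471  0.567  1.984  0.515  0.456 -2.922] F [ 0.9  0.4 -1. ] T [-0.1   0.15  0.02] w 0.0587 g 63.9
z [ 0.26   0.111 -0.959] y [-0.416  0.909 -0.008]
[0.0154 0.0016 0.0316] [ 0.777 -0.005  0.63 ]
seen [284 208  34  52 985] [302.1 230.5] [[296, 208], [315, 212], [317, 219], [307, 259], [284, 244]]
pred [[308.4, 261.3], [281.6, 255.6], [295.4, 208.4], [321.2, 212.9]]
8 rows: [-0.02 -0.18 -0.05] [ 0.0015 -0.0001  0.0017]
```

```bash
cat > kin.py <<'E'
from h import *
from scipy.optimize import least_squares
L=[eval(l) for l in open("log.txt")]
Q=np.array([l[0] for l in L]);P=np.array([l[1] for l in L]);W=R.from_rotvec([l[2] for l in L])
E=R.from_euler
def fk(q,k,s):
    a1,d1,L2,L3x,L3z,d6,o6=k
    r1=E('z',q[0]);r2=r1*E('y',q[1]);r3=r2*E('y',q[2]);r4=r3*E('z',s[0]*q[3]);r5=r4*E('y',q[4]);r6=r5*E('z',s[1]*q[5]+o6)
    return r1.apply([a1,0,d1])+r2.apply([0,0,L2])+r3.apply([L3x,0,L3z])+r6.apply([0,0,d6]),r6
def res(k,s): 
    o=[]
    for q,p,w in zip(Q,P,W):
        a,b=fk(q,k,s);o+=list((a-p)*5)+list((b.inv()*w).as_rotvec())
    return np.array(o)
best=None
for s in((1,1),(1,-1),(-1,1),(-1,-1)):
  for o in(0,np.pi/2,np.pi,-np.pi/2):
    r=least_squares(res,[.1,.4,.4,0.,.4,.25,o],args=(s,),kwargs={})
    if best is None or r.cost<best[0]: best=(r.cost,r.x,s)
K,SG=best[1:]
def ik(p,Rm,q0):
    def f(q): a,b=fk(q,K,SG);return np.r_[(a-p)*5,(b.inv()*Rm).as_rotvec()]
    r=least_squares(f,q0);return r.x,abs(r.fun).max()
E
python3 - <<'E'
from kin import *
print(best);q0=get_state()["q"]
for yaw in(24.2,20,18):
  for el in(40.5,37):
    print(yaw,el,[ (ik(*tool(S(x,0,z),el,yaw),q0)[0][3:].round(3).tolist()) for x,z in((.008,.035),(.008,.0125))])
# regrip / upright candidates: tool half turned, pointing along plate from head
E
```

```text
(np.float64(0.1586709733260799), array([-0.01491847,  0.37195168,  0.63381646,  0.05000682,  0.465015  ,
        0.45984772,  1.57079633]), (1, 1))
24.2 40.5 [[0.605, 0.431, -3.014], [0.671, 0.392, -3.086]]
24.2 37 [[0.432, 0.458, -2.813], [0.476, 0.416, -2.862]]
20 40.5 [[0.598, 0.405, -2.934], [0.668, 0.366, -3.011]]
20 37 [[0.416, 0.441, -2.727], [0.461, 0.398, -2.776]]
18 40.5 [[0.592, 0.393, -2.895], [0.665, 0.354, -2.973]]
18 37 [[0.407, 0.432, -2.685], [0.452, 0.39, -2.734]]
```

```bash
python3 - <<'E'
from kin import *
r=res(K,SG).reshape(-1,6);print(np.abs(r).max(1).round(3)); print(r[-1].round(4),r[0].round(4))
q0=get_state()["q"];s=get_state();print(q0.round(3),ik(s["eef_pos"],R.from_rotvec(s["eef_rot"]),q0))
for yaw in(24.2,22,20.5):
  for el in(39,38,37):
    print(yaw,el,[ (ik(*tool(S(x,0,z),el,yaw),q0)[0][3:].round(3).tolist()) for x,z in((.005,.04),(.0035,.0125))])
E
```

```text
[0.161 0.109 0.152 0.152 0.153 0.152 0.152 0.151 0.151 0.141 0.141 0.141
 0.141 0.102 0.105]
[ 0.0171 -0.1053  0.0056  0.     -0.      0.    ] [ 0.1606 -0.0158  0.0085 -0.      0.      0.    ]
[-0.471  0.567  1.984  0.515  0.456 -2.922] (array([-0.43844051,  0.55823624,  2.01141492,  0.52950849,  0.43074297,
       -2.9077394 ]), np.float64(6.45039577307216e-13))
24.2 39 [[0.52, 0.449, -2.92], [0.59, 0.399, -2.999]]
24.2 38 [[0.472, 0.457, -2.864], [0.535, 0.406, -2.935]]
24.2 37 [[0.426, 0.467, -2.811], [0.482, 0.414, -2.874]]
22 39 [[0.514, 0.437, -2.876], [0.586, 0.387, -2.957]]
22 38 [[0.465, 0.447, -2.82], [0.529, 0.395, -2.892]]
22 37 [[0.419, 0.457, -2.766], [0.475, 0.405, -2.829]]
20.5 39 [[0.509, 0.43, -2.846], [0.583, 0.379, -2.928]]
20.5 38 [[0.46, 0.44, -2.789], [0.524, 0.388, -2.862]]
20.5 37 [[0.413, 0.451, -2.735], [0.469, 0.398, -2.799]]
```

```bash
python3 - <<'E'
s=open('kin.py').read()
s=s.replace("a1,d1,L2,L3x,L3z,d6,o6=k","a1,d1,L2,L3x,L3z,d6,o6,yl,ty=k").replace("[a1,0,d1])","[a1,yl,d1])").replace("apply([0,0,d6])","apply([0,ty,d6])").replace(".25,o]",".25,o,0,0]")
open('kin.py','w').write(s)
E
python3 - <<'E'
from kin import *
print(K.round(4));r=res(K,SG).reshape(-1,6);print(np.abs(r).max(1).round(3)); print(r[-1].round(4),r[0].round(4))
q0=get_state()["q"];s=get_state();print(q0.round(3),ik(s["eef_pos"],R.from_rotvec(s["eef_rot"]),q0))
for yaw in(24.2,22,20.5):
  for el in(39,38,37):
    print(yaw,el,[ (ik(*tool(S(x,0,z),el,yaw),q0)[0][3:].round(3).tolist()) for x,z in((.005,.04),(.0035,.0125))])
E
```

```text
[ 0.      0.3176  0.5973  0.0329  0.445   0.3995  1.5708  0.0303 -0.    ]
[0. 0. 0. 0. 0. 0. 0. 0. 0. 0. 0. 0. 0. 0. 0.]
[ 0.  0. -0.  0. -0. -0.] [-0. -0.  0. -0.  0. -0.]
[-0.471  0.567  1.984  0.515  0.456 -2.922] (array([-0.47088867,  0.5667051 ,  1.98425213,  0.51526672,  0.45583219,
       -2.92199508]), np.float64(8.396061623727746e-16))
24.2 39 [[0.507, 0.474, -2.935], [0.572, 0.422, -3.009]]
24.2 38 [[0.463, 0.481, -2.884], [0.521, 0.429, -2.951]]
24.2 37 [[0.42, 0.489, -2.836], [0.472, 0.436, -2.896]]
22 39 [[0.501, 0.463, -2.893], [0.568, 0.411, -2.968]]
22 38 [[0.456, 0.471, -2.841], [0.515, 0.419, -2.909]]
22 37 [[0.413, 0.481, -2.792], [0.465, 0.427, -2.853]]
20.5 39 [[0.497, 0.455, -2.863], [0.564, 0.404, -2.939]]
20.5 38 [[0.451, 0.464, -2.812], [0.511, 0.412, -2.88]]
20.5 37 [[0.408, 0.475, -2.762], [0.46, 0.421, -2.823]]
```

The kinematic model now fits exactly. q6 is at its limit, so I use a slightly lower elevation and yaw for the set-down and let the plate settle the last few mm onto the rests.

```bash
python3 - <<'E'
from kin import *
q0=get_state()["q"]
a=tool(S(.005,0,.032),37.7,21.5);b=tool(S(.0045,0,.0145),37.7,21.5)
for t in(a,b): print(t[0].round(4),ik(*t,q0)[0].round(3))
row(*a,8);row(*b,8,*a)
E
```

```text
[ 0.5932 -0.1836  0.0484] [-0.475  0.567  1.982  0.456  0.456 -2.833]
[ 0.5928 -0.1838  0.0309] [-0.475  0.596  1.99   0.493  0.423 -2.874]
8 rows: [0.07 0.17 0.28] [ 0.0013 -0.0007 -0.0001]
8 rows: [0. 0. 0.] [0.0006 0.     0.0021]
```

Call:
play_rows([
  [[0.07, 0.17, 0.28, 0.0013, -0.0007, -0.0001, 0.5], [0.07, 0.17, 0.28, 0.0013, -0.0007, -0.0001, 0.5], [0.07, 0.17, 0.28, 0.0013, -0.0007, -0.0001, 0.5], [0.07, 0.17, 0.28, 0.0013, -0.0007, -0.0001, 0.5], [0.07, 0.17, 0.28, 0.0013, -0.0007, -0.0001, 0.5], [0.07, 0.17, 0.28, 0.0013, -0.0007, -0.0001, 0.5], [0.07, 0.17, 0.28, 0.0013, -0.0007, -0.0001, 0.5], [0.07, 0.17, 0.28, 0.0013, -0.0007, -0.0001, 0.5]],
])

```text
time_s: 15.35
eef_pos: [0.5928, -0.1835, 0.0482]
eef_rot: [-0.558, 2.827, 0.064]
ft_force: [-0.1, 0.9, -0.9]
gripper_width: 0.0586
grip_force: 63.9
```

```bash
cat >> h.py <<'E'
def foot():
    s=get_state();Rc=R.from_rotvec(s['eef_rot']);F=s['eef_pos']+Rc.apply(FT);q=R.from_euler('z',-YS,degrees=True);X=q.apply((Rc*REL).as_matrix()[:,0]);print("foot",q.apply(F-SO).round(4),"elev",np.degrees(np.arcsin(X[2])).round(2),"yaw",np.degrees(np.arctan2(X[1],X[0])).round(2))
E
python3 - <<'E'
from h import *
info();foot();row(*tool(S(.0045,0,.0145),37.7,21.5),8)
E
```

```text
t 15.35 p [ 0.5928 -0.1835  0.0482] q [-0.474  0.567  1.983  0.456  0.455 -2.832] F [-0.1  0.9 -0.9] T [-0.07  0.16 -0.01] w 0.0586 g 63.9
z [ 0.243  0.093 -0.966] y [-0.379  0.925 -0.007]
foot [0.0047 0.0004 0.0319] elev 37.68 yaw -2.73
8 rows: [-0. -0. -0.] [ 0.0006 -0.      0.0021]
```

Call:
play_rows([
  [[0, 0, 0, 0.0006, 0, 0.0021, 0.5], [0, 0, 0, 0.0006, 0, 0.0021, 0.5], [0, 0, 0, 0.0006, 0, 0.0021, 0.5], [0, 0, 0, 0.0006, 0, 0.0021, 0.5], [0, 0, 0, 0.0006, 0, 0.0021, 0.5], [0, 0, 0, 0.0006, 0, 0.0021, 0.5], [0, 0, 0, 0.0003, 0, 0.0011, 0.5], [0, 0, 0, 0, 0, 0, 0.5]],
])

```text
time_s: 16.15
eef_pos: [0.5926, -0.1835, 0.0338]
eef_rot: [-0.558, 2.827, 0.065]
ft_force: [-0.7, -0.1, -1.1]
gripper_width: 0.0588
grip_force: 63.9
```

```bash
python3 - <<'E'
from h import *
info();foot();c=cmp()
im=c['image']
for y in range(246,284,3): print(y,''.join('B' if (p[2]>p[0]+40) else 'W' if min(p)>150 else 'w' if min(p)>110 else 'o' if p[0]>p[2]+60 else '.' for p in im[y,264:330:1].astype(int)))
E
```

```text
t 16.15 p [ 0.5926 -0.1835  0.0338] q [-0.475  0.59   1.99   0.486  0.428 -2.866] F [-0.7 -0.1 -1.1] T [-0.05  0.11  0.02] w 0.0588 g 63.9
z [ 0.243  0.093 -0.966] y [-0.379  0.925 -0.006]
foot [0.0045 0.0004 0.0175] elev 37.68 yaw -2.71
seen [286 217  33  49 789] [303.9 235.9] [[297, 217], [315, 221], [318, 227], [307, 265], [286, 245]]
pred [[307.3, 270.1], [280.9, 263.6], [296.4, 216.7], [322.0, 222.0]]
246 ..........WWWWWWWWWWWWWWwBBBBBBBBBBBBBBBBBBBBBBBBBB...............
249 ..........WWWWWWWWWWWWWWWWWWWWWWWWWWWWWwBBBBBBBBBB................
252 ..........WWWWWWWWWWWWWWWWWWWWWWWWWWWWWWWWWBBBBBB.................
255 ..........WWWWWWWWWWWWWWWWWWWWWWWWWWWWWWWWWBBBBwo...w.............
258 ..........wWWWWWWWWWWWWWWWWWWWWWWWWWWWWWWWWBBBoowwwwwwwwWWWwww....
261 ..........wWWWWWWWWWWWWWWWWWWWWWWWWWWWWWWWWBBooowwwwwwwwwwwwww....
264 ..........wWWWWWWWWWWWWWWWWWWWWWWWWWWWWWWWWBoooowwwwwwwwwwww......
267 ...........WWWWWWWWWWWWWWWWWWWWWWWWWWWWWWWW.wwwwwwwwwwwwwww.......
270 .....wwW...WWWWWWWWWWWWWWWWWWWWWWWWWWWWWWWWwwwwwwwwwwwwwww........
273 ...........WWWWWWWWWWWWWWWWWWWWWWWWWWWWWWWWwwwwwwwwwwwww..........
276 ..........WWWWWWWWWWWWWWWWWWWWWWWWWWWWWWWWw....wwwwwwww...........
279 .ww.......WWWWWwwwwwwwwWWWWWwWwwwWWWWWWWWWw...wwWwwww.............
282 wWWwwwww..WWWWwwwwwwwwww.........WWWWWWWWWw...wwwwww..............
```

Call:
play_rows([
  [[0, 0, 0, 0.0003, 0, 0.001, 0.5], [0, 0, 0, 0.0003, 0, 0.001, 0.5], [0, 0, 0, 0.0003, 0, 0.001, 0.5], [0, 0, 0, 0.0003, 0, 0.001, 0.5], [0, 0, 0, 0, 0, 0, 0.5], [0, 0, 0, 0, 0, 0, 0.5], [0, 0, 0, 0, 0, 0, 0.5], [0, 0, 0, 0, 0, 0, 0.5]],
])

```text
time_s: 17.0
eef_pos: [0.5927, -0.1837, 0.0299]
eef_rot: [-0.558, 2.827, 0.064]
ft_force: [0.0, -1.3, 1.9]
gripper_width: 0.0591
grip_force: 63.6
```

```bash
python3 - <<'E'
from h import *
info();foot()
E
```

```text
t 17.0 p [ 0.5927 -0.1837  0.0299] q [-0.475  0.597  1.991  0.495  0.42  -2.876] F [ 0.  -1.3  1.9] T [-0.21  0.21 -0.01] w 0.0591 g 63.6
z [ 0.243  0.093 -0.965] y [-0.379  0.925 -0.007]
foot [0.0045 0.0001 0.0135] elev 37.7 yaw -2.7
```

Call:
play_rows([
  [[0, 0, 0, 0, 0, 0, 0.72], [0, 0, 0, 0, 0, 0, 0.76], [0, 0, 0, 0, 0, 0, 0.85], [0, 0, 0, 0, 0, 0, 0.95], [0, 0, 0, 0, 0, 0, 1], [0, 0, 0, 0, 0, -0.004, 1], [0, 0, 0, 0, 0, -0.01, 1], [0, 0, 0, 0, 0, -0.01, 1]],
])

```text
time_s: 17.8
eef_pos: [0.5866, -0.1859, 0.0538]
eef_rot: [-0.558, 2.827, 0.064]
ft_force: [0.6, 0.1, 0.3]
gripper_width: 0.0855
grip_force: 0.0
```

```bash
python3 - <<'E'
from h import *
info();c=cmp();im=c['image'];save(c,'s12.png')
for y in range(216,276,4): print(y,''.join('B' if (p[2]>p[0]+40) else 'W' if min(p)>150 else 'w' if min(p)>110 else 'o' if p[0]>p[2]+60 else '.' for p in im[y,264:330:1].astype(int)))
E
```

```text
t 17.8 p [ 0.5866 -0.1859  0.0538] q [-0.484  0.553  1.991  0.453  0.463 -2.838] F [0.6 0.1 0.3] T [-0.04  0.11 -0.03] w 0.0855 g 0.0
z [ 0.243  0.093 -0.966] y [-0.379  0.925 -0.007]
seen [287 219  35  49 758] [304.6 237.2] [[297, 219], [321, 225], [307, 267], [287, 245]]
pred [[307.0, 263.3], [280.1, 256.9], [295.9, 209.6], [321.9, 214.7]]
216 ....................w.............................................
220 ....................ww..........wBB..........................ww...
224 .............................ow.B.wWwBBBBBBBBBBBBBBB.........www..
228 ..............................BBBBBBBBBBBBBBBBBBBB.WWW.BB....www..
232 ............................BBBBBBBBBBBBBBBBBBBBBBBBBBBB..........
236 ...........................BBBBBBBBBBBBBBBBBBBBBBBBBBBB...........
240 .........................BBBBBBBBBBBBBBBBBBBBBBBBBBBB.............
244 ..........WWWw.........BBBBBBBBBBBBBBBBBBBBBBBBBBBBB..............
248 ..........WWWWWWWWWWWWWWWWWWWWWWWWwBBBBBBBBBBBBBBBB...............
252 ..........WWWWWWWWWWWWWWWWWWWWWWWWWWWWWWWWWBBBBBB.................
256 ..........WWWWWWWWWWWWWWWWWWWWWWWWWWWWWWWWWBBBB.wwwwww..ww........
260 ..........wWWWWWWWWWWWWWWWWWWWWWWWWWWWWWWWWBBBoowwwwwwwwwwwwww....
264 ...........WWWWWWWWWWWWWWWWWWWWWWWWWWWWWWWWBBooowwwwwwwwwwww......
268 ...........WWWWWWWWWWWWWWWWWWWWWWWWWWWWWWWWwwwwwwwwwwwwwww........
272 .....www...WWWWWWWWWWWWWWWWWWWWWWWWWWWWWWWWwwwwwwwwwwwwww.........
```

Plate leaning on both rests with its dots at (298,225) and (316,228). I re-grip from the head end with the tool along the plate, which keeps the arc easy for the wrist; checking IK next.

```bash
cat >> kin.py <<'E'
LO=np.array([-2.75,-.82,.23,-1.56,.09,-2.92]);HI=np.array([2.75,2.05,2.67,4.7,2.69,2.92])
def grip(foot,e,rel,s=.112,yaw=YS,flip=0,off=.056):
    "tool pose gripping at s along plate of elevation e; rel=tool tilt minus e"
    Rp=E('z',yaw,degrees=True)*E('y',-e,degrees=True);gp=S(*foot)+Rp.apply([s,0,0])
    Rm=Rt(yaw,e+rel)*(E('z',np.pi) if flip else E('z',0));return gp+Rm.apply([0,0,off]),Rm
E
python3 - <<'E'
from kin import *
c=np.load('pics/scene0.npy',allow_pickle=True).item()
for e,f in((40,(.008,0,.0123)),(40,(.008,-.003,.0123))):
    Rp=E('z',YS,degrees=True)*E('y',-e,degrees=True)
    print([proj(c,S(*f)+Rp.apply([x,y,.003])).round(1).tolist() for x,y in((.016,-.03),(.13,.03),(.13,-.03))])
q=get_state()["q"]
for rel in(-90,-75):
  for flip,q6 in((0,-2.8),(1,.3)):
    q0=np.r_[q[:3],0.2,1.2,q6]
    for e,f in((40,(.008,0,.0123)),(58,(.0065,0,.0123)),(77,(.005,0,.0115)),(95,(.0035,0,.011))):
        p,Rm=grip(f,e,rel,flip=flip);q0,er=ik(p,Rm,q0);print(rel,flip,e,p.round(3),q0.round(2),er<1e-4,((q0>LO)&(q0<HI)).all())
E
```

```text
[[307.7, 270.8], [294.3, 217.1], [320.2, 221.8]]
[[309.1, 271.1], [295.6, 217.4], [321.5, 222.0]]
-90 0 40 [ 0.539 -0.202  0.048] [-0.13  1.03  1.27 -0.41  1.63 -1.97] True True
-90 0 58 [ 0.526 -0.208  0.06 ] [-0.21  0.81  1.53 -0.33  1.29 -2.03] True True
-90 0 77 [ 0.509 -0.216  0.066] [-0.34  0.61  1.79 -0.2   0.91 -2.2 ] True True
-90 0 95 [ 0.492 -0.224  0.067] [-0.54  0.49  2.02  0.13  0.58 -2.64] True True
-90 1 40 [ 0.539 -0.202  0.048] [-0.13  1.03  1.27 -0.41  1.63  1.17] True True
-90 1 58 [ 0.526 -0.208  0.06 ] [-0.21  0.81  1.53 -0.33  1.29  1.11] True True
-90 1 77 [ 0.509 -0.216  0.066] [-0.34  0.61  1.79 -0.2   0.91  0.94] True True
-90 1 95 [ 0.492 -0.224  0.067] [-0.54  0.49  2.02  0.13  0.58  0.51] True True
-75 0 40 [ 0.549 -0.198  0.038] [-0.18  0.89  1.44 -0.34  1.35 -2.  ] True True
-75 0 58 [ 0.538 -0.203  0.054] [-0.28  0.69  1.69 -0.23  1.   -2.13] True True
-75 0 77 [ 0.522 -0.21   0.065] [-0.45  0.53  1.94  0.04  0.65 -2.48] True True
-75 0 95 [ 0.505 -0.218  0.07 ] [-0.69  0.48  2.14  0.74  0.47 -3.34] True False
-75 1 40 [ 0.549 -0.198  0.038] [-0.18  0.89  1.44 -0.34  1.35  1.14] True True
-75 1 58 [ 0.538 -0.203  0.054] [-0.28  0.69  1.69 -0.23  1.    1.01] True True
-75 1 77 [ 0.522 -0.21   0.065] [-0.45  0.53  1.94  0.04  0.65  0.66] True True
-75 1 95 [ 0.505 -0.218  0.07 ] [-0.69  0.48  2.14  0.74  0.47 -0.2 ] True True
```

```bash
python3 - <<'E'
from kin import *
s=get_state();Rc=R.from_rotvec(s['eef_rot']);w1=s['eef_pos']+Rc.apply([0,0,-.1])
f=(.008,-.002,.0115);g=grip(f,39,-90);pre=g[0]+g[1].apply([0,0,-.1]);print(w1,pre,g[0])
row(pre,g[1],12,w1,Rc)
row(*g,8,pre,g[1])
q=s['q']
for k in range(1,13):
    M=Rc*R.from_rotvec((Rc.inv()*g[1]).as_rotvec()*k/12);q1,er=ik(w1+(pre-w1)*k/12,M,q);print(q1.round(2),np.abs(q1-q).max().round(2));q=q1
E
```

```text
[ 0.56254312 -0.19562195  0.15193764] [ 0.61169748 -0.17184793  0.10967398] [ 0.54081243 -0.20370493  0.04674194]
12 rows: [ 0.01  5.51 -0.17] [-0.0056  0.0002  0.0023]
8 rows: [0. 0. 0.] [-0.     -0.      0.0125]
[-0.46  0.41  1.89  0.18  0.73 -2.55] 0.28
[-0.4   0.45  1.82  0.06  0.81 -2.41] 0.14
[-0.35  0.49  1.75 -0.03  0.91 -2.3 ] 0.11
[-0.31  0.54  1.68 -0.1   1.01 -2.22] 0.1
[-0.27  0.6   1.6  -0.16  1.11 -2.16] 0.1
[-0.23  0.65  1.52 -0.2   1.22 -2.11] 0.11
[-0.2   0.72  1.44 -0.24  1.33 -2.08] 0.11
[-0.17  0.78  1.36 -0.28  1.44 -2.05] 0.11
[-0.14  0.85  1.28 -0.31  1.54 -2.03] 0.11
[-0.12  0.92  1.19 -0.34  1.65 -2.03] 0.11
[-0.1   0.99  1.1  -0.37  1.76 -2.02] 0.11
[-0.08  1.07  1.01 -0.4   1.86 -2.03] 0.11
```

Call:
play_rows([
  [[0, 0, 0, 0, 0, -0.025, 1], [0, 0, 0, 0, 0, -0.025, 1], [0, 0, 0, 0, 0, -0.025, 1], [0, 0, 0, 0, 0, -0.025, 1], [0, 5.5, -0.17, -0.0056, 0.0002, 0.0023, 1], [0, 5.5, -0.17, -0.0056, 0.0002, 0.0023, 1], [0, 5.5, -0.17, -0.0056, 0.0002, 0.0023, 1], [0, 5.5, -0.17, -0.0056, 0.0002, 0.0023, 1]],
])

```text
time_s: 18.65
eef_pos: [0.5842, -0.1862, 0.1448]
eef_rot: [0.6, -2.962, 0.053]
ft_force: [0.7, 0.6, -0.3]
gripper_width: 0.0853
grip_force: 0.0
```

Call:
play_rows([
  [[0, 5.5, -0.17, -0.0056, 0.0002, 0.0023, 1], [0, 5.5, -0.17, -0.0056, 0.0002, 0.0023, 1], [0, 5.5, -0.17, -0.0056, 0.0002, 0.0023, 1], [0, 5.5, -0.17, -0.0056, 0.0002, 0.0023, 1], [0, 5.5, -0.17, -0.0056, 0.0002, 0.0023, 1], [0, 5.5, -0.17, -0.0056, 0.0002, 0.0023, 1], [0, 5.5, -0.17, -0.0056, 0.0002, 0.0023, 1], [0, 5.5, -0.17, -0.0056, 0.0002, 0.0023, 1]],
])

```text
time_s: 19.45
eef_pos: [0.6123, -0.1716, 0.1085]
eef_rot: [0.473, -2.21, 0.223]
ft_force: [-0.0, -0.1, -0.3]
gripper_width: 0.0856
grip_force: 0.0
```

```bash
python3 - <<'E'
from kin import *
info();c=cmp();save(c,'s13.png')
t=read_camera('top');save(t,'t13.png');hsv=cv2.cvtColor(t['image'],cv2.COLOR_RGB2HSV);H,Sa,V=[hsv[...,i].astype(int) for i in range(3)]
m=((abs(H-108)<14)&(Sa>110)&(V>50)).astype(np.uint8);m[:,:260]=0;m[:,400:]=0;m[:150]=0;m[290:]=0
n,l,st,ce=cv2.connectedComponentsWithStats(m);print('top',[x.tolist() for x in st[1:] if x[4]>15])
i=1+st[1:,4].argmax();ct=cv2.findContours((l==i).astype(np.uint8),0,1)[0][0];print(cv2.approxPolyDP(cv2.convexHull(ct),1.5,True)[:,0].tolist())
f=(.008,-.002,.0115)
for e in(38,40):
  Rp=E('z',YS,degrees=True)*E('y',-e,degrees=True);print(e,[proj(t,S(*f)+Rp.apply([x,y,.003])).round(1).tolist() for x,y in((.016,-.03),(.016,.03),(.13,.03),(.13,-.03))])
g=grip(f,39,-90);row(*g,8)
E
```

```text
t 19.45 p [ 0.6123 -0.1716  0.1085] q [-0.084  1.07   1.008 -0.403  1.865 -2.03 ] F [-0.  -0.1 -0.3] T [ 0.11 -0.36  0.04] w 0.0856 g 0.0
z [-0.711 -0.317 -0.628] y [-0.409  0.913  0.002]
seen [287 219  35  49 765] [304.7 237. ] [[297, 219], [321, 225], [307, 267], [287, 245]]
pred [[320.2, 188.3], [292.8, 184.0], [305.7, 189.4], [330.4, 193.3]]
top [[308, 204, 31, 44, 830]]
[[331, 204], [338, 239], [319, 247], [308, 211]]
38 [[339.5, 236.9], [319.1, 246.0], [306.5, 212.2], [328.1, 202.7]]
40 [[339.6, 237.1], [319.2, 246.1], [307.0, 213.0], [328.7, 203.6]]
8 rows: [ 0.03 -0.04  0.04] [ 0.0005 -0.0002  0.012 ]
```

```bash
python3 - <<'E'
from kin import *
c=np.load('pics/top0.npy',allow_pickle=True).item();s=np.load('pics/scene0.npy',allow_pickle=True).item()
H=[]
for a,b in(((307.8,210.8),(296.7,218.8)),((331.5,203.7),(321.3,225))):
    o1,d1=ray(c,a);o2,d2=ray(s,b);t=np.linalg.lstsq(np.c_[d1,-d2],o2-o1,rcond=None)[0];A,B=o1+d1*t[0],o2+d2*t[1]
    m=E('z',-YS,degrees=True).apply((A+B)/2-SO);H.append(m);print(m.round(4),np.linalg.norm(A-B).round(4))
h=(H[0]+H[1])/2;print(h,np.linalg.norm(H[0]-H[1]))
E
```

```text
[0.1101 0.0245 0.0928] 0.0023
[ 0.102  -0.0364  0.0937] 0.0053
[ 0.10602576 -0.00596786  0.09324426] 0.06145439644409052
```

```bash
python3 - <<'E'
from kin import *
f=(.008,-.002,.0112);g=grip(f,39,-90,yaw=21.5);print(g[0],ik(*g,get_state()['q'])[0].round(2));row(*g,8)
E
```

```text
[ 0.54160874 -0.20559466  0.04644194] [-0.15  1.05  1.23 -0.4   1.67 -1.96]
8 rows: [-0.23 -0.04  0.25] [ 0.0005 -0.0007  0.012 ]
```

Call:
play_rows([
  [[-0.23, -0.04, 0.25, 0.0005, -0.0007, 0.012, 1], [-0.23, -0.04, 0.25, 0.0005, -0.0007, 0.012, 1], [-0.23, -0.04, 0.25, 0.0005, -0.0007, 0.012, 1], [-0.23, -0.04, 0.25, 0.0005, -0.0007, 0.012, 1], [-0.23, -0.04, 0.25, 0.0005, -0.0007, 0.012, 1], [-0.23, -0.04, 0.25, 0.0005, -0.0007, 0.012, 1], [-0.23, -0.04, 0.25, 0.0005, -0.0007, 0.012, 1], [-0.23, -0.04, 0.25, 0.0005, -0.0007, 0.012, 1]],
])

```text
time_s: 20.35
eef_pos: [0.5424, -0.2072, 0.0495]
eef_rot: [0.419, -2.227, 0.202]
ft_force: [-0.4, -0.3, 0.6]
gripper_width: 0.0856
grip_force: 0.0
```

```bash
python3 - <<'E'
from kin import *
info();c=cmp();im=c['image'];save(c,'s14.png')
for y in range(200,262,3): print(y,''.join('B' if (p[2]>p[0]+40) else 'W' if min(p)>150 else 'w' if min(p)>110 else 'o' if p[0]>p[2]+60 else '#' if max(p)>60 else '.' for p in im[y,274:345:1].astype(int)))
E
```

```text
t 20.35 p [ 0.5424 -0.2072  0.0495] q [-0.149  1.046  1.231 -0.4    1.668 -1.96 ] F [-0.4 -0.3  0.6] T [ 0.19 -0.36 -0.  ] w 0.0856 g 0.0
z [-0.719 -0.284 -0.635] y [-0.365  0.931 -0.003]
seen [287 219  35  49 770] [304.7 237. ] [[297, 219], [321, 225], [307, 267], [287, 245]]
pred [[309.1, 230.3], [281.2, 224.5], [298.4, 225.1], [323.6, 230.4]]
200 ............###..........#....##....##.###......#############.#########
203 .........#####.#.........##......##.#####..##........#.##.###wWWW####.#
206 ..........#...#...#..##............##....##...##....#...#wWWWWWWWWw####
209 .................###.........................#.......######WWWWWWWW####
212 ................#w.....................................#####WWWWWWw####
215 ...............wWw......................................##.#...##w####.
218 ..............wWW.......##..................................#..........
221 .............wWW....##BBBBBBBBBBBB......................WWw............
224 ............wWW....##BBBWWWBBBBBBBBBBBBBBBBBB#.........WWW###........##
227 ...........#WW.....#BBBBBBBBBBBBBBBBBBBBBWWWBBBB......wWW#.#...########
230 .............##....BBBBBBBBBBBBBBBBBBBBBBBBBBBB......wWWw#.#...########
233 .................#BBBBBBBBBBBBBBBBBBBBBBBBBBBB......#WWw##......#######
236 ................#BBBBBBBBBBBBBBBBBBBBBBBBBBBB.......wWWw............###
239 ...............BBBBBBBBBBBBBBBBBBBBBBBBBBBBB.........###...............
242 ..............BBBBBBBBBBBBBBBBBBBBBBBBBBBBB............................
245 WWWWWWWWw#...BBBBBBBBBBBBBBBBBBBBBBBBBBBBB.............................
248 WWWWWWWWWWWWWWWWWWWWWWWWwBBBBBBBBBBBBBBBB..............................
251 WWWWWWWWWWWWWWWWWWWWWWWWWWWWWWWWWBBBBBB#...............................
254 WWWWWWWWWWWWWWWWWWWWWWWWWWWWWWWWWBBBBB##...............................
257 WWWWWWWWWWWWWWWWWWWWWWWWWWWWWWWWWBBBBowwwwwwwwWWWw###..................
260 wWWWWWWWWWWWWWWWWWWWWWWWWWWWWWWWWBBBoowwwwwwwwwwwwww#..................
```

The white pads, left (286–291, 212–229) and right (326–331, 221–238), straddle the plate's head. I go 5 mm deeper and close.

Call:
play_rows([
  [[0, 0, 0, 0, 0, 0.003, 1], [0, 0, 0, 0, 0, 0.003, 1], [0, 0, 0, 0, 0, 0, 0.5], [0, 0, 0, 0, 0, 0, 0.5], [0, 0, 0, 0, 0, 0, 0.5], [0, 0, 0, 0, 0, 0, 0.5], [0, 0, 0, 0, 0, 0, 0.5], [0, 0, 0, 0, 0, 0, 0.5]],
], grip_force=40)

```text
time_s: 21.2
eef_pos: [0.5392, -0.2085, 0.0465]
eef_rot: [0.42, -2.228, 0.203]
ft_force: [3.6, 1.4, 3.2]
gripper_width: 0.0601
grip_force: 41.7
```

```bash
python3 - <<'E'
from kin import *
info();c=cmp();im=c['image'];save(c,'s15.png')
for y in range(206,262,4): print(y,''.join('B' if (p[2]>p[0]+40) else 'W' if min(p)>150 else 'w' if min(p)>110 else 'o' if p[0]>p[2]+60 else '#' if max(p)>60 else '.' for p in im[y,274:345:1].astype(int)))
E
```

```text
t 21.2 p [ 0.5392 -0.2085  0.0465] q [-0.151  1.046  1.241 -0.401  1.657 -1.958] F [3.6 1.4 3.2] T [ 0.16 -0.39  0.05] w 0.0601 g 41.7
z [-0.718 -0.285 -0.635] y [-0.366  0.931 -0.003]
seen [288 219  34  52 768] [305.6 238.1] [[299, 219], [321, 226], [307, 270], [288, 245]]
pred [[308.8, 231.7], [280.9, 225.9], [298.1, 226.3], [323.3, 231.5]]
206 ..............###.........####.......#.##.##...##.#####..##WWWw########
210 .............###.......#........................#####.wWWWWWWWW#####..#
214 ................#..#####...........................##.......###.###...w
218 ...................#w#............................###.#......####......
222 ..................#WW#..BBWWWBBBBBBBB#..............#.#.......#..#.....
226 .................wWW..BBBBBBBBBBBBBBBBBBBBBBBBBB#WWw#...........#######
230 ...............#WWw.#BBBBBBBBBBBBBBBBBBBBBBWw#B#WWw###.........########
234 ...............#w#.BBBBBBBBBBBBBBBBBBBBBBBBBB#wWW###.............######
238 .................BBBBBBBBBBBBBBBBBBBBBBBBBBB#WWW##....................#
242 ...............#BBBBBBBBBBBBBBBBBBBBBBBBBBBB.#wwW#.....................
246 WWWWWWWWWWWWWwwBBBBBBBBBBBBBBBBBBBBBBBBBBBB............................
250 WWWWWWWWWWWWWWWWWWWWWWWWWWWWWWWWWBBBBBBBB#.............................
254 WWWWWWWWWWWWWWWWWWWWWWWWWWWWWWWWWBBBBBBB...............................
258 WWWWWWWWWWWWWWWWWWWWWWWWWWWWWWWWWBBBBBwwwwwwwwWWWwww#..................
```

Gripped at 60 mm. Now the arc about the foot in three calls, watching the forces.

```bash
cat >> kin.py <<'E'
def arc(e,fx,fz,yawc,base):
    "tool pose after raising plate to elev e, foot mid at (fx,fz), from base=(p,R,e0,foot0 stand xyz)"
    p,Rm,e0,f0=base;y=E('z',YS,degrees=True)
    D=E('z',yawc,degrees=True)*(y*E('y',-(e-e0),degrees=True)*y.inv())
    return S(fx,f0[1],fz)+D.apply(p-S(*f0)),D*Rm
BASE=(np.array([.5392,-.2085,.0465]),R.from_rotvec([.42,-2.228,.203]),39.5,(.008,-.003,.0123))
E
python3 - <<'E'
from kin import *
w=[arc(45,.0075,.0136,.6,BASE),arc(60,.0065,.013,2.0,BASE),arc(78,.0055,.0122,2.7,BASE),arc(90,.005,.0116,2.7,BASE),arc(95.5,.0045,.0113,2.7,BASE)]
prev=BASE[:2];q=get_state()['q'];print(ik(*prev,q)[0].round(2))
for t,N in zip(w,(4,8,8,6,4)):
    row(*t,N,*prev);q,er=ik(*t,q);print(t[0].round(4),q.round(2),er<1e-5);prev=t
E
```

```text
[-0.15  1.05  1.24 -0.4   1.66 -1.96]
4 rows: [ 0.07 -1.37 -0.15] [ 0.0016  0.0001 -0.0001]
[ 0.5355 -0.2098  0.0515] [-0.17  0.97  1.33 -0.38  1.55 -1.97] True
8 rows: [ 0.04 -1.87 -0.2 ] [0.0018 0.     0.0002]
[ 0.5243 -0.2142  0.0591] [-0.23  0.79  1.55 -0.31  1.26 -2.05] True
8 rows: [-0.04 -2.25 -0.16] [ 0.0021 -0.      0.0002]
[ 0.5095 -0.2213  0.0639] [-0.37  0.62  1.79 -0.17  0.91 -2.26] True
6 rows: [-0.07 -2.   -0.07] [ 0.0019 -0.0001  0.0002]
[ 0.4992 -0.2265  0.0643] [-0.5   0.54  1.93  0.03  0.71 -2.53] True
4 rows: [-0.05 -1.37 -0.05] [ 0.0014 -0.      0.0001]
[ 0.4943 -0.229   0.0637] [-0.56  0.51  1.99  0.17  0.63 -2.71] True
```

Call:
play_rows([
  [[0.07, -1.37, -0.15, 0.0016, 0.0001, -0.0001, 0.5], [0.07, -1.37, -0.15, 0.0016, 0.0001, -0.0001, 0.5], [0.07, -1.37, -0.15, 0.0016, 0.0001, -0.0001, 0.5], [0.07, -1.37, -0.15, 0.0016, 0.0001, -0.0001, 0.5], [0.04, -1.87, -0.2, 0.0018, 0, 0.0002, 0.5], [0.04, -1.87, -0.2, 0.0018, 0, 0.0002, 0.5], [0.04, -1.87, -0.2, 0.0018, 0, 0.0002, 0.5], [0.04, -1.87, -0.2, 0.0018, 0, 0.0002, 0.5]],
])

```text
time_s: 22.05
eef_pos: [0.5298, -0.2118, 0.0562]
eef_rot: [0.496, -2.445, 0.157]
ft_force: [3.8, 3.2, 5.2]
gripper_width: 0.0602
grip_force: 41.7
```

```bash
python3 - <<'E'
from kin import *
info();row(*arc(60,.0065,.013,2.0,BASE),4);row(*arc(68,.006,.0128,2.7,BASE),4,*arc(60,.0065,.013,2.0,BASE))
E
```

```text
t 22.05 p [ 0.5298 -0.2118  0.0562] q [-0.198  0.877  1.44  -0.347  1.404 -2.008] F [3.8 3.2 5.2] T [ 0.44 -0.33 -0.25] w 0.0602 g 41.7
z [-0.564 -0.229 -0.794] y [-0.387  0.922  0.008]
4 rows: [ 0.05 -1.85 -0.21] [ 0.0016 -0.      0.0003]
4 rows: [ 0.01 -1.99 -0.23] [0.0019 0.     0.0002]
```

```bash
python3 - <<'E'
from kin import *
a=arc(60,.0085,.0150,2.2,BASE);b=arc(68,.008,.0148,2.7,BASE);row(*a,4);row(*b,4,*a)
E
```

```text
4 rows: [ 0.07 -1.85 -0.25] [ 0.0015  0.     -0.0004]
4 rows: [-0.01 -2.   -0.18] [ 0.0019 -0.      0.0002]
```

Call:
play_rows([
  [[0.07, -1.85, -0.25, 0.0015, 0, -0.0004, 0.5], [0.07, -1.85, -0.25, 0.0015, 0, -0.0004, 0.5], [0.07, -1.85, -0.25, 0.0015, 0, -0.0004, 0.5], [0.07, -1.85, -0.25, 0.0015, 0, -0.0004, 0.5], [0, -2.0, -0.18, 0.0019, 0, 0.0002, 0.5], [0, -2.0, -0.18, 0.0019, 0, 0.0002, 0.5], [0, -2.0, -0.18, 0.0019, 0, 0.0002, 0.5], [0, -2.0, -0.18, 0.0019, 0, 0.0002, 0.5]],
])

```text
time_s: 22.85
eef_pos: [0.519, -0.2166, 0.0635]
eef_rot: [0.588, -2.696, 0.088]
ft_force: [1.4, 1.9, 1.5]
gripper_width: 0.0594
grip_force: 42.2
```

```bash
python3 - <<'E'
from kin import *
info();a=arc(78,.0075,.0144,2.7,BASE);b=arc(84,.007,.0138,2.7,BASE);row(*a,5);row(*b,3,*a)
c=cmp();im=c['image'];save(c,'s16.png')
for y in range(190,262,4): print(y,''.join('B' if (p[2]>p[0]+40) else 'W' if min(p)>150 else 'w' if min(p)>110 else 'o' if p[0]>p[2]+60 else '#' if max(p)>60 else '.' for p in im[y,264:335:1].astype(int)))
E
```

```text
t 22.85 p [ 0.519  -0.2166  0.0635] q [-0.285  0.705  1.654 -0.262  1.107 -2.129] F [1.4 1.9 1.5] T [ 0.2  -0.27 -0.1 ] w 0.0594 g 42.2
z [-0.35  -0.139 -0.926] y [-0.413  0.911  0.019]
5 rows: [-0.07 -2.   -0.07] [ 0.0018 -0.0001  0.    ]
3 rows: [-0.07 -2.   -0.07] [ 0.002  -0.0001  0.0003]
seen [284 214  33  52 867] [300.4 233.6] [[291, 214], [316, 220], [307, 265], [284, 244]]
pred [[301.8, 252.0], [272.1, 245.3], [291.3, 218.3], [318.3, 223.8]]
190 ............#....#w###...............................#.#.########wWWWWW
194 .......................................#................###....ww######
198 .............................#.....##....#...........###...#WWWWW######
202 ..............#..........#.#..............................WWWWWWWWW##.#
206 .......................#.......................###...#.#...WWWWWWW#..#.
210 ...........................................................#wwWWW#.#...
214 ...........................BBBB#......................#.##......####.#.
218 .....................WWw..BBBWWWBBBBBBBBBBBBBB#.................##.....
222 ....................#WW..BBBBBBBBBBBBBBBBBBBBBB#wwBB#www#..............
226 ...................#WW#.BBBBBBBBBBBBBBBBBBBBBBBBw#B#wWW#...............
230 ...................wWW.#BBBBBBBBBBBBBBBBBBBBBBBBBBB#WWw................
234 ......................#BBBBBBBBBBBBBBBBBBBBBBBBBBB#WWW.................
238 .....................#BBBBBBBBBBBBBBBBBBBBBBBBBBB##WWWw................
242 ....................#BBBBBBBBBBBBBBBBBBBBBBBBBBBBB.....................
246 .........#WWWWWWWWWWWWWWwBBBBBBBBBBBBBBBBBBBBBBB#......................
250 .........#WWWWWWWWWWWWWWWWWWWWWWWWWWWWWWWWWBBBBwo......................
254 ..........WWWWWWWWWWWWWWWWWWWWWWWWWWWWWWWWWBBBwo##.....................
258 ..........wWWWWWWWWWWWWWWWWWWWWWWWWWWWWWWWWBB#oowwwwwwwwWWWwww#........
```

```bash
python3 - <<'E'
from kin import *
c=np.load('pics/scene0.npy',allow_pickle=True).item()
for e in(50,55,60,65,70):
    Rp=E('z',YS,degrees=True)*E('y',-e,degrees=True)
    print(e,[proj(c,S(.008,-.003,.0145)+Rp.apply([x,y,.003])).round(1).tolist() for x,y in((.13,.03),(.13,-.03))])
E
```

```text
50 [[293.6, 213.6], [320.1, 218.3]]
55 [[292.4, 212.7], [319.2, 217.5]]
60 [[291.0, 212.3], [318.1, 217.1]]
65 [[289.6, 212.3], [317.0, 217.2]]
70 [[288.0, 212.8], [315.7, 217.7]]
```

Call:
play_rows([
  [[-0.07, -2.0, -0.07, 0.0018, -0.0001, 0, 0.5], [-0.07, -2.0, -0.07, 0.0018, -0.0001, 0, 0.5], [-0.07, -2.0, -0.07, 0.0018, -0.0001, 0, 0.5], [-0.07, -2.0, -0.07, 0.0018, -0.0001, 0, 0.5], [-0.07, -2.0, -0.07, 0.0018, -0.0001, 0, 0.5], [-0.07, -2.0, -0.07, 0.002, -0.0001, 0.0003, 0.5], [-0.07, -2.0, -0.07, 0.002, -0.0001, 0.0003, 0.5], [-0.07, -2.0, -0.07, 0.002, -0.0001, 0.0003, 0.5]],
])

```text
time_s: 23.7
eef_pos: [0.507, -0.2234, 0.0671]
eef_rot: [0.652, -2.961, -0.011]
ft_force: [2.2, 4.7, 14.4]
gripper_width: 0.0599
grip_force: 45.1
```

```bash
python3 - <<'E'
from kin import *
info();a=arc(90,.0065,.0132,2.7,BASE);b=arc(93,.0055,.0128,2.7,BASE);row(*a,4);row(*b,4,*a)
print(ik(*b,get_state()['q'])[0].round(2))
c=cmp();print([[proj(c,S(.007,-.003,.0138)+(E('z',YS,degrees=True)*E('y',-e,degrees=True)).apply([.13,y,.003])).round(1).tolist() for y in(.03,-.03)] for e in (78,84,90)])
E
```

```text
t 23.7 p [ 0.507  -0.2234  0.0671] q [-0.426  0.57   1.852 -0.083  0.814 -2.371] F [ 2.2  4.7 14.4] T [ 1.05 -0.1  -0.4 ] w 0.0599 g 45.1
z [-0.109 -0.017 -0.994] y [-0.419  0.908  0.031]
4 rows: [-0.06 -1.49 -0.06] [0.0017 0.0001 0.0004]
4 rows: [-0.02 -0.75 -0.03] [ 0.0009 -0.      0.0001]
[-0.53  0.52  1.96  0.1   0.66 -2.62]
seen [283 217  31  48 751] [298.  234.8] [[287, 217], [313, 224], [307, 264], [283, 244]]
pred [[298.2, 268.3], [268.1, 260.8], [287.7, 219.9], [315.6, 225.9]]
[[[285.2, 215.1], [313.4, 220.1]], [[283.1, 217.3], [311.6, 222.4]], [[280.8, 220.1], [309.7, 225.4]]]
```

```bash
cat >> kin.py <<'E'
F2=BASE[1].inv().apply(S(*BASE[3])-BASE[0])
def up(e,fx,fy,fz):
    Rm=Rt(YS,e-90);f=F2.copy();f[1]=0;return S(fx,fy,fz)-Rm.apply(f),Rm
def foot2():
    s=get_state();Rc=R.from_rotvec(s['eef_rot']);f=F2.copy();f[1]=0;print("foot2",E('z',-YS,degrees=True).apply(s['eef_pos']+Rc.apply(f)-SO).round(4))
E
python3 - <<'E'
from kin import *
print(F2);foot2()
a=up(86,.007,-.003,.0162);b=up(90,.0065,-.003,.016);row(*a,4);row(*b,4,*a);print(a[0],b[0],ik(*b,get_state()['q'])[0].round(2))
E
```

```text
[-0.00088923  0.00089907  0.05274574]
foot2 [ 0.0072 -0.0044  0.0147]
4 rows: [ 0.43 -0.49  0.17] [ 0.0005  0.0008 -0.0004]
4 rows: [ 0. -1. -0.] [0.001  0.     0.0001]
[ 0.50316151 -0.22172227  0.06887929] [ 0.49934746 -0.22343638  0.06874574] [-0.48  0.52  1.95 -0.    0.67 -2.47]
```

Call:
play_rows([
  [[0.43, -0.49, 0.17, 0.0005, 0.0005, -0.0006, 0.5], [0.43, -0.49, 0.17, 0.0005, 0.0005, -0.0006, 0.5], [0.43, -0.49, 0.17, 0.0005, 0.0005, -0.0004, 0.5], [0.43, -0.49, 0.17, 0.0005, 0.0005, -0.0004, 0.5], [0, -1.0, 0, 0.001, 0, 0.0001, 0.5], [0, -1.0, 0, 0.001, 0, 0.0001, 0.5], [0, -1.0, 0, 0.001, 0, 0.0001, 0.5], [0, -1.0, 0, 0.001, 0, 0.0001, 0.5]],
])

```text
time_s: 24.55
eef_pos: [0.5003, -0.224, 0.0681]
eef_rot: [0.66, -3.068, -0.0]
ft_force: [-0.0, 1.6, -1.2]
gripper_width: 0.0604
grip_force: 42.3
```

```bash
python3 - <<'E'
from kin import *
info();foot2();b=up(94.5,.005,-.004,.0145);row(*b,8);print(ik(*b,get_state()['q'])[0].round(2))
c=cmp();print([[proj(c,S(.007,-.003,.0155)+(E('z',YS,degrees=True)*E('y',-e,degrees=True)).apply([.13,y,.003])).round(1).tolist() for y in(.03,-.03)] for e in (84,90,95)])
E
```

```text
t 24.55 p [ 0.5003 -0.224   0.0681] q [-0.475  0.52   1.949 -0.003  0.676 -2.467] F [-0.   1.6 -1.2] T [ 0.09 -0.09  0.04] w 0.0604 g 42.3
z [-0.003 -0.001 -1.   ] y [-0.411  0.912  0.001]
foot2 [ 0.0069 -0.0039  0.0154]
8 rows: [ 0.01 -0.58  0.01] [ 0.0008 -0.      0.0001]
[-0.53  0.5   2.01  0.11  0.59 -2.62]
seen [281 219  29  36 646] [294.6 235. ] [[283, 219], [308, 225], [307, 254], [281, 244]]
pred [[294.7, 273.7], [264.6, 266.7], [284.1, 221.4], [312.2, 226.9]]
[[[283.1, 216.5], [311.6, 221.7]], [[280.8, 219.4], [309.7, 224.7]], [[278.9, 222.3], [308.1, 227.7]]]
```

Call:
play_rows([
  [[0, -0.58, 0, 0.0008, 0, 0.0001, 0.5], [0, -0.58, 0, 0.0008, 0, 0.0001, 0.5], [0, -0.58, 0, 0.0008, 0, 0.0001, 0.5], [0, -0.58, 0, 0.0008, 0, 0.0001, 0.5], [0, -0.58, 0, 0.0008, 0, 0.0001, 0.5], [0, -0.58, 0, 0.0008, 0, 0.0001, 0.5], [0, -0.58, 0, 0.0008, 0, 0.0001, 0.5], [0, -0.58, 0, 0.0008, 0, 0.0001, 0.5]],
])

```text
time_s: 25.4
eef_pos: [0.4947, -0.2266, 0.0672]
eef_rot: [-0.644, 2.997, 0.026]
ft_force: [1.2, 1.2, 1.6]
gripper_width: 0.0599
grip_force: 42.5
```

```bash
python3 - <<'E'
from kin import *
info();foot2();b=up(95.5,.004,-.004,.0128);row(*b,6);print(ik(*b,get_state()['q'])[0].round(2))
E
```

```text
t 25.4 p [ 0.4947 -0.2266  0.0672] q [-0.532  0.497  2.006  0.113  0.597 -2.619] F [1.2 1.2 1.6] T [ 0.24 -0.28 -0.12] w 0.0599 g 42.5
z [ 0.07   0.032 -0.997] y [-0.411  0.912  0.   ]
foot2 [ 0.005  -0.004   0.0147]
6 rows: [ 0.01 -0.18  0.01] [ 0.0004 -0.      0.0003]
[-0.55  0.5   2.02  0.15  0.58 -2.66]
```

Call:
play_rows([
  [[0, -0.18, 0, 0.0004, 0, 0.0001, 0.5], [0, -0.18, 0, 0.0004, 0, 0.0001, 0.5], [0, -0.18, 0, 0.0004, 0, 0.0002, 0.5], [0, -0.18, 0, 0.0004, 0, 0.0002, 0.5], [0, -0.18, 0, 0.0002, 0, 0.0002, 0.5], [0, 0, 0, 0, 0, 0, 0.5], [0, 0, 0, 0, 0, 0, 0.5], [0, 0, 0, 0, 0, 0, 0.5]],
])

```text
time_s: 26.2
eef_pos: [0.4935, -0.2272, 0.0668]
eef_rot: [-0.641, 2.982, 0.03]
ft_force: [-0.3, 3.2, 13.0]
gripper_width: 0.0596
grip_force: 43.6
```

```bash
python3 - <<'E'
from kin import *
info();foot2();c=cmp();im=c['image'];save(c,'s17.png')
for y in range(206,262,4): print(y,''.join('B' if (p[2]>p[0]+40) else 'W' if min(p)>150 else 'w' if min(p)>110 else 'o' if p[0]>p[2]+60 else '#' if max(p)>60 else '.' for p in im[y,260:330:1].astype(int)))
E
```

```text
t 26.2 p [ 0.4935 -0.2272  0.0668] q [-0.544  0.494  2.017  0.14   0.582 -2.653] F [-0.3  3.2 13. ] T [ 0.77 -0.29 -0.23] w 0.0596 g 43.6
z [ 0.085  0.038 -0.996] y [-0.411  0.912  0.   ]
foot2 [ 0.0045 -0.0041  0.0143]
seen [279 224  29  26 525] [292.9 236.7] [[280, 225], [305, 229], [306, 249], [280, 244]]
pred [[293.3, 280.8], [263.2, 273.6], [282.1, 224.4], [310.5, 230.1]]
206 .......................................##............##############ww#
210 ..........................................#..............####.......##
214 ............................................#.............###......#..
218 ......................................................................
222 .................................##ooWWWW#......###...................
226 ....................BBBBBBBBBBBBB###wwWWWWw...........................
230 ..............#WW...BBwWWW#BBBBBBBBBBBBBBBBBBB#......#................
234 ..............#WW#..BBBBBBBBBBBBBBBBBBBBBBwwwwB####...................
238 ...............Ww#.#BBBBBBBBBBBBBBBBBBBBBBBBBBB#WWW...................
242 ...............ww#.#BBBBBBBBBBBBBBBBBBBBBBBBBBB#WWw...................
246 .............#WWWWWWWWWWWWWWwBBBBBBBBBBBBBBBBBB#WWw...................
250 .............#WWWWWWWWWWWWWWWWWWWWWWWWWWWWWWWWw#ooooo.................
254 ..............WWWWWWWWWWWWWWWWWWWWWWWWWWWWWWWWWooooo##................
258 ..............wWWWWWWWWWWWWWWWWWWWWWWWWWWWWWWWWooooowwwwwwwwWWWwww#...
```

Call:
play_rows([
  [[0, 0, 0, 0, 0, -0.0006, 0.5], [0, 0, 0, 0, 0, 0, 0.72], [0, 0, 0, 0, 0, 0, 0.75], [0, 0, 0, 0, 0, 0, 0.8], [0, 0, 0, 0, 0, 0, 0.9], [0, 0, 0, 0, 0, 0, 1], [0, 0, 0, 0, 0, 0, 1], [0, 0, 0, 0, 0, 0, 1]],
])

```text
time_s: 27.05
eef_pos: [0.493, -0.2273, 0.0668]
eef_rot: [-0.641, 2.983, 0.031]
ft_force: [-1.1, -0.1, -0.2]
gripper_width: 0.0855
grip_force: 0.0
```

```bash
python3 - <<'E'
from kin import *
info();c=cmp();im=c['image'];save(c,'s18.png')
for y in range(206,262,4): print(y,''.join('B' if (p[2]>p[0]+40) else 'W' if min(p)>150 else 'w' if min(p)>110 else 'o' if p[0]>p[2]+60 else '#' if max(p)>60 else '.' for p in im[y,260:330:1].astype(int)))
E
```

```text
t 27.05 p [ 0.493  -0.2273  0.0668] q [-0.544  0.494  2.018  0.139  0.583 -2.653] F [-1.1 -0.1 -0.2] T [ 0.01  0.02 -0.01] w 0.0855 g 0.0
z [ 0.084  0.038 -0.996] y [-0.411  0.912  0.001]
seen [277 225  30  25 501] [291.6 237.2] [[277, 226], [305, 230], [306, 248], [278, 243]]
pred [[293.1, 280.8], [263.0, 273.6], [281.9, 224.5], [310.4, 230.1]]
206 ......................................####...........########......###
210 ..........................................##...............###.......#
214 ..............................................#.......................
218 .................................................#..#.................
222 .................................##ooWWWWw#...........##..............
226 ........#Ww......#BBBBBBB........#owwWWWWWw...........................
230 ........#WW......#B#WWWwBBBBBBBBBBBBBBBBBB####........................
234 ........#WW.......BBBBBBBBBBBBBBBBBBBBBWWWWBBB#.......wWW#............
238 .........ww#......BBBBBBBBBBBBBBBBBBBBBBBBBBBB#.......WWW#............
242 ..................BBBBBBBBBBBBBBBBBBBBBBBBBBBB........WWW.............
246 .............#WWWWWWWWWWWWWWwBBBBBBBBBBBBBBBBB#.ooooo#wWW#............
250 .............#WWWWWWWWWWWWWWWWWWWWWWWWWWWWWWWWWoooooo.................
254 ..............WWWWWWWWWWWWWWWWWWWWWWWWWWWWWWWWWooooo##................
258 ..............WWWWWWWWWWWWWWWWWWWWWWWWWWWWWWWWWooooowwwwwwwwWWWwww#...
```

Released; the plate shifted about 2 px and leans on the board. I retreat along the tool axis.

Call:
play_rows([
  [[0, 0, 0, 0, 0, -0.005, 1], [0, 0, 0, 0, 0, -0.01, 1], [0, 0, 0, 0, 0, -0.02, 1], [0, 0, 0, 0, 0, -0.025, 1], [0, 0, 0, 0, 0, -0.025, 1], [0, 0, 0, 0, 0, -0.025, 1], [0, 0, 0, 0, 0, -0.025, 1], [0, 0, 0, 0, 0, -0.01, 1]],
])

```text
time_s: 27.9
eef_pos: [0.4816, -0.2335, 0.2142]
eef_rot: [-0.641, 2.981, 0.027]
ft_force: [0.3, 0.4, 0.2]
gripper_width: 0.0855
grip_force: 0.0
```

```bash
python3 - <<'E'
from kin import *
info();c=cmp();print([[proj(c,S(.003,-.004,.0105)+(E('z',YS,degrees=True)*E('y',-e,degrees=True)).apply([.13,y,.003])).round(1).tolist() for y in(.03,-.03)] for e in (90,96)])
t=np.load('pics/scene0.npy',allow_pickle=True).item()
d=np.abs(c['image'].astype(int)-t['image'].astype(int)).sum(2)
for n,p in(("dish",(.4135,-.0126,.01)),("brass",(.6697,-.0834,.013)),("tape",(.545,-.41,.01)),("tin",(.4165,-.3776,.01)),("bot",(.715,-.42,.03))):
    u,v=proj(c,p).astype(int);print(n,d[v-8:v+8,u-10:u+10].mean().round(1))
E
```

```text
t 27.9 p [ 0.4816 -0.2335  0.2142] q [-0.566  0.276  1.9    0.098  0.914 -2.618] F [0.3 0.4 0.2] T [0.   0.02 0.01] w 0.0855 g 0.0
z [ 0.087  0.036 -0.996] y [-0.411  0.912 -0.002]
seen [277 225  30  25 514] [291.9 237.3] [[277, 226], [305, 230], [306, 249], [278, 243]]
pred [[293.8, 213.4], [260.4, 207.2], [281.3, 157.9], [312.7, 162.4]]
[[[280.6, 222.6], [309.5, 227.9]], [[278.3, 226.2], [307.6, 231.7]]]
dish 17.0
brass 46.5
tape 14.6
tin 17.1
bot 12.8
```

```bash
python3 - <<'E'
from h import *
for n in('scene',):
    c=read_camera(n);t=np.load('pics/scene0.npy',allow_pickle=True).item();u,v=proj(c,(.6697,-.0834,.013)).astype(int)
    for im in(t['image'],c['image']):
        m=im[v-20:v+20,u-20:u+20].astype(int);y,x=np.nonzero((m[...,0]>m[...,2]+35)&(m[...,0]>110));print(u-20+x.mean(),v-20+y.mean(),len(x))
print(sign_off())
E
```

```text
296.9075630252101 227.1764705882353 119
297.2087912087912 224.7032967032967 91
the job is handed in; nothing more can be done
None
```

The job is handed in: the blue plate stands in the slot leaning on the white backboard, released, with the gripper clear. The last camera check agreed with that pose and, as far as the scene view shows, the bystanders have not moved; I received no verdict back.

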